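# Move the charged battery from the charger to the stick mixer

## Robot

A 6-joint arm with a two-finger parallel gripper is mounted at the origin on a cart in front of the work surface, level with it; the furniture and walls round the work are solid. World frame = base frame: x ahead of the robot, y to its left, z up, the work surface at z = 0. Lengths are in m, angles in rad, forces in N, time in s.
With the tool pointing down it reaches from about 0.325 to 0.925 m from the base axis. Payload 3.1 kg.
Tool frame: the origin (TCP) lies between the finger pads; the fingertips stand 11 mm ahead of it and the grasp point (between the pads) lies 8 mm behind it; z points along the fingers, y is the line along which they close (so a half turn about z gives the same grasp; the last joint's range is limited). The gripper opens to 85 mm and grips with 20 to 120 N. Pads are 22 mm wide; open, the fingers measure 114 mm over their backs; the gripper's body (76 mm by 85 mm) begins 54 mm behind the grasp point. The pads swing forward as they close: fully open they stand 13 mm farther back than shut.
Start: joints at [1.141, 0.217, 1.613, -0, 1.311, -0.112], TCP at [0.195, 0.594, 0.21] pointing down, gripper open.
Joint ranges: [-2.75, 2.75], [-0.78, 2.1], [0.31, 2.55], [-1.13, 4.27], [0.13, 2.63], [-2.58, 2.58]. Speed limits (rad/s): [2.79, 2.79, 3.14, 3.14, 3.14, 3.14].

## Interface

Orientations are given as a unit quaternion [w, x, y, z].
In Python, from bench import * gives the robot as it stands.
- The arm moves only by the tool drive_tool, never from a script. Its argument "steps" is a list of rows, each an object with "travel": the shift along the tool's x, y, z in units of 100 cm (1.0 is 100 cm), a list of three; "rot": the turn, a rotation vector about the tool's x, y, z in units of 180 degrees (1.0 is 180 degrees), a list of three; "jaw": the opening, from -1 (shut) to 1 (fully open). In form: [{"travel": [tx, ty, tz], "rot": [wx, wy, wz], "jaw": jaw}, ...]. A call has 1 to 8 rows; each row is the pose to reach, as a shift and turn from the pose commanded when the call began, along the tool's axes at that moment, turning the shorter way round; what a row does not reach only later rows make up. A row lasts 1/8 s, in which the tool goes at most 62.5 mm and 10.7 degrees, less where a joint would pass 70% of its speed; a pose out of reach is approached as far as the arm can. A call with a number of a shift or a turn outside -1 to 1 is refused whole. A call with a gripper value outside its range is refused whole. The fingers move at their own pace and stop on an object; "force" is the grip in N (left out, the last holds). Time passes only in rows, so rows that repeat a pose let the fingers close. It gives the time, the measured TCP pose, the force, the opening and the grip force at its end, in the units of the state.
- get_obs(): the state, without advancing time (a new reading comes with each control period).
- capture(name): name is "scene" or "top" or "wrist"; returns a dict with "img" (400x640x3 uint8, red, green, blue), "intrinsics" (3x3 intrinsics, pixels), "dist_coeffs" ([k1, k2, p1, p2, k3] as OpenCV has them; the pictures are not rectified), "R" (3x3) and "t" (3): a world point X has camera coordinates R X + t; the wrist camera has in their place "T_tool_cam" (4x4, takes a point from camera to tool coordinates, whose origin is the TCP and whose axes are the flange's). Camera axes: x right, y down, z forward; pixel columns grow to the right and rows downward; lengths in m; the calibration is good to about 2 mm. A picture is of the moment at which its call begins: read the wrist's pose just before it. There is no depth.
- close_job(): hands the job in; it is judged then, once.
The state is a dict: "time_s": time; "q": joint angles; "dq": joint speeds; "tau": joint torques, N m; "tcp_pos": TCP position; "ee_rot": TCP orientation; "force": force on the tool from outside, world axes, zero at the start; "moment": the same for the moment, N m; "finger_gap": opening from 0.0 (shut) to 1.0 (fully open); "grip_force": force on a finger pad.
Only numpy, scipy, OpenCV 4.12 (cv2) and the standard library are available. Lean on these libraries where they do the work, as an engineer would, in place of code of your own. Each camera call takes 0.05 s, during which the arm holds its last target. There are 200 camera calls.

## Task

Take the charged blue battery pack out of the black charger: press the red catch down gently with the fingertips until the pack springs forward, then slide it straight out. Fit it to the white stick mixer by sliding its foot along under the guide lips until the mixer's own catch clicks up behind it, never forcing it, and let go. Leave the jar, the pot and the tin standing where they are.

Things in the scene. Friction and masses are not known exactly. Their poses are not given: they have to be found in the camera images.
- pack: Battery pack, blue with a black foot, 0.15 to 0.4 kg. Origin: centre of its underside; x points to its leading end (the way it slides in), z up. Foot (dovetail plate) 70 long (x) x 52 wide (y) x 8 high, z 0 to 8; then a neck 32 wide, z 8 to 22; then the grip body 66 long x 42 wide, z 22 to 67. Starts latched in the charger.
- pack_grip (a point): Middle of the pack's grip body, 48 mm above the pack's underside. Grip here from above across the 42 mm width (pack y); keep the fingertips at least 22 mm above the pack's underside so that they pass over the rail lips.
- charger: Black charger, fixed, 176 long (x -95 to 81) x 76 wide, rail floor at z = 28, nothing above z = 48. Origin: on the underside, middle of its width. +x is the way a pack slides in; the open end faces -x, to the robot. The floor is open to above (apron) from x = -95 to -29. Axes of all its points are parallel.
- charger_mouth (a point): On the charger's rail floor, where the two lips begin (x = -15 of the charger). The lips run 55 mm on; under them the channel is 56 wide and 11 high, between them a gap of 36; lip tops 16 above the floor. Lead-in ramps and flared walls reach 14 mm before it. A pack whose origin is 50 mm or more before this point is clear and can be lifted.
- charger_home (a point): Where the pack's origin is while latched in the charger (x = 4.5, z = 28). A brass ejector pushes the latched pack towards -x with about 6 N, 2 N at the end of its 15 mm stroke. Hold the catch down about 0.7 s: it pushes the pack out by some 10 to 15 mm, where it stays on the rail. Over 35 N between pack and charger does damage.
- charger_pad (a point): Centre of the top of the charger's red press pad, 28 (x) x 32 (y) mm, at charger x = -37, y = -56, z = 38 (on the right of the apron). It goes straight down with the catch, 6 mm at most, against 1 to 2 N of spring plus up to 8 N of friction while the pack leans on the tooth. Pressed with over 35 N it is damaged.
- charger_catch (a joint): How far the charger's catch is pressed down, m: 0 is up (locked), 0.006 fully down; over 0.004 frees the pack. Its red tooth stands 4 mm above the rail floor at charger x = -43 to -30.5, right behind the latched pack, with a ramp from x = -53. It is held down while the pack lies on it and springs up again afterwards.
- mixer: White stick mixer lying fixed on the worktop, motor barrel at the far (+x) end; housing 176 long (x -95 to 81) x 76 wide, then the barrel, 40. Origin: on the underside, middle of its width. +x is the way the pack slides in, open end to the robot. Same rail as the charger's, same x and y measures, but the floor at z = 36, nothing above z = 67.
- mixer_mouth (a point): On the mixer's rail floor, where the lips begin (x = -15 of the mixer); lips, channel, ramps and apron as on the charger. Set the pack down on the apron with its origin 50 mm or more before this point, in line, then slide it in along +x. Sliding takes roughly 2 to 5 N of friction.
- mixer_home (a point): Nominal place of the pack's origin when latched (mixer x = 4.5, z = 36). Stop, ejector and catch sit on a block clamped up to 14 mm to either side along x (for packs of other lengths), not reported, fixed in use. The ejector adds 2 to 7 N over the last 15 mm. 4.5 mm past home is a hard stop (steep rise in force); on letting go the pack is pushed back against the catch. Over 25 N does damage.
- mixer_catch (a joint): How far the mixer's catch is pressed down, m: 0 is up, 0.006 fully down. Its red tooth (mixer x = -43 to -30.5, shifted with the block by up to 14, 4 mm above the floor, ramp 10 mm before it, spring 1 to 2 N) is held down by the pack's foot as it is set down or slides over it, and springs up (click) behind the pack when home. Red pad at x = -37, y = -56, shifted too.
- spice_jar: Green-lidded spice jar, 46 mm across, 106 high, standing; origin centre of underside. Bystander.
- white_pot: White and grey pot, 69 mm across, 41 high; origin centre of underside. Bystander. Behind it to the left stands a fixed dish rack about 400 mm high (world x over 0.55, y over 0.3 m): keep the arm clear of it.
- tin: Food tin, 76 mm across, 110 high, standing; origin centre of underside. Bystander.

How it is judged:
On the way, in this order (a step that is already met when the one before it is completed fails the run):
1. the charger's catch is pressed down by the fingers and the pack springs forward at least 4 mm, still in the charger (value of joint charger_catch above 0.003 m and contact force between the fingers and charger above 0.5 N and x of pack in the frame of charger between -0.04 and 0.0005 m).
2. the pack is out of the charger, clear of the lips and lifted ((z of pack in the frame of charger above 0.05 m or horizontal distance between pack and charger above 0.12 m)), for 0.1 s.
3. the pack's foot is under the lips of the mixer's rail and holds its catch down (x of pack in the frame of mixer between -0.035 and 0.003 m and y of pack in the frame of mixer between -0.004 and 0.004 m and z of pack in the frame of mixer between 0.033 and 0.041 m and value of joint mixer_catch above 0.002 m), for 0.05 s.
At the end, for the whole second after the job is handed in: The pack is latched in the mixer: foot on the rail floor and centred within 4 mm, in line within 0.08 rad, origin beyond x = -15 mm in the mixer's frame, the mixer's catch up again behind it and the charger's catch up too (each under 1.5 mm down), pack at rest and let go (x of pack in the frame of mixer above -0.015 m and y of pack in the frame of mixer between -0.004 and 0.004 m and z of pack in the frame of mixer between 0.033 and 0.04 m and angle between the x axis of pack and the x axis of mixer, either way round below 0.08 rad and value of joint each of mixer_catch, charger_catch below 0.0015 m and linear speed of pack below 0.02 m/s); the robot touches nothing.
It fails at once if the pack is forced in or jammed: over 25 N between pack and mixer (contact force between pack and mixer above 25 N).
It fails at once if the pack is torn from the charger: over 35 N between pack and charger (contact force between pack and charger above 35 N).
It fails at once if the charger's catch or case is pressed with over 35 N (contact force between the fingers and charger above 35 N).
It fails at once if jar, pot or tin moved more than 30 mm or tipped over 0.3 rad (distance of any of spice_jar, white_pot, tin from where it was at the start of the episode above 0.03 m or angle between any of spice_jar, white_pot, tin's own z axis and vertical above 0.3 rad).
It also fails if it takes over 62 s, if anything falls off the work surface, if the arm or the gripper's body presses on something with over 40 N, if the wrist force passes 120 N, or if a joint passes its speed limit or range.

## Working session

There is one attempt and no reset: what is moved stays moved. The work goes in short steps, Python scripts to look and compute and a tool call to move; the robot and the scene stay as the last step left them, time stands still between calls to the robot, and variables do not carry over. Pictures are saved under pics/ and viewed, at most 10 in all, crops included, and the job is handed in when it is done.

Besides the shell and the picture viewer there is one more tool, called by a JSON object that holds its "api" and its "payload", one argument or row to a line. drive_tool: Moves the arm, as the interface text tells. Its arguments: {"type":"object","properties":{"steps":{"type":"array","items":{"type":"object","properties":{"travel":{"type":"array","items":{"type":"number"}},"rot":{"type":"array","items":{"type":"number"}},"jaw":{"type":"number"}}}},"force":{"type":"number"}},"required":["steps"]}

```bash
ls; mkdir -p pics; python3 - <<'E'
from bench import *
import cv2,numpy as np
o=get_obs();print({k:np.round(v,3).tolist() for k,v in o.items()})
for n in("scene","top"):
    c=capture(n);cv2.imwrite(f"pics/{n}0.png",c["img"][:,:,::-1]);print(n,c["intrinsics"],c["dist_coeffs"],c["R"],c["t"])
c=capture("wrist");print(c["intrinsics"],c["dist_coeffs"],c["T_tool_cam"])
E
```

```text
pics
{'time_s': 0.0, 'q': [1.141, 0.218, 1.615, -0.0, 1.311, -0.112], 'dq': [-0.002, -0.003, 0.001, -0.001, -0.001, -0.002], 'tau': [-0.0, -39.684, -30.385, -0.0, 0.01, 0.0], 'tcp_pos': [0.195, 0.593, 0.208], 'ee_rot': [-0.0, 0.158, 0.987, -0.001], 'force': [0.809, 0.489, 0.265], 'moment': [-0.01, 0.017, -0.0], 'grip_force': 0.0, 'finger_gap': 0.997}
scene [[452.98556299   0.         314.38643236]
 [  0.         452.98556299 204.90653419]
 [  0.           0.           1.        ]] [-0.01194941  0.          0.          0.          0.        ] [[-0.23314629 -0.97242147  0.00626901]
 [-0.44716092  0.10148149 -0.88867802]
 [ 0.86353339 -0.20999524 -0.45848891]] [0.09981867 0.30774273 0.75642977]
top [[387.66151309   0.         323.32213915]
 [  0.         387.66151309 197.96257868]
 [  0.           0.           1.        ]] [-0.07469282  0.          0.          0.          0.        ] [[ 0.02907014 -0.99941155 -0.01820646]
 [-0.99372234 -0.02692653 -0.10858578]
 [ 0.10803165  0.02124877 -0.99392035]] [-0.03144615  0.53780652  0.91358667]
[[342.56823906   0.         320.45177885]
 [  0.         342.56823906 197.28122004]
 [  0.           0.           1.        ]] [-0.02176007  0.          0.          0.          0.        ] [[ 6.86632551e-04 -9.64346125e-01 -2.64643307e-01  6.71580430e-02]
 [ 9.99999563e-01  4.94444773e-04  7.92826966e-04  4.30302089e-04]
 [-6.33708112e-04 -2.64643736e-01  9.64346043e-01 -1.64861439e-01]
 [ 0.00000000e+00  0.00000000e+00  0.00000000e+00  1.00000000e+00]]
```

View pics/scene0.png

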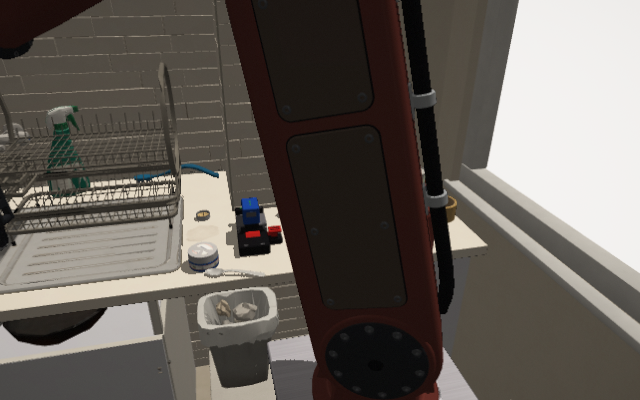

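View pics/top0.png

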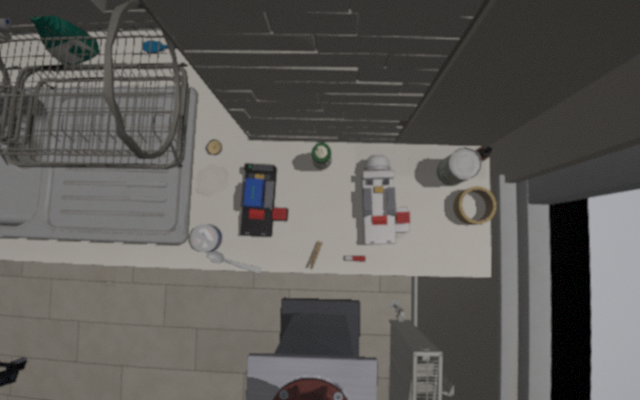

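The charger lies at about (258,200) in the top view, with the blue pack at (254,193) and its pad at (280,214). The mixer is at about (379,205) with its pad at (403,217). The jar (321,155), tin (460,167) and pot (205,238) are all clear.

```bash
cat > h.py <<'E'
from bench import *
import cv2,numpy as np
from scipy.spatial.transform import Rotation as Rn
def cam(name):
    o=get_obs();c=capture(name)
    if name=="wrist":
        q=o["ee_rot"];R=Rn.from_quat([q[1],q[2],q[3],q[0]]).as_matrix()
        T=np.array(c["T_tool_cam"]);c["Rc"]=R@T[:3,:3];c["o"]=np.array(o["tcp_pos"])+R@T[:3,3]
    else:
        c["Rc"]=np.array(c["R"]).T;c["o"]=-c["Rc"]@np.array(c["t"])
    return c
def ray(c,uv,z):
    p=cv2.undistortPoints(np.array(uv,float).reshape(-1,1,2),np.array(c["intrinsics"]),np.array(c["dist_coeffs"])).reshape(-1,2)
    d=np.c_[p,np.ones(len(p))]@c["Rc"].T
    return c["o"]+d*((z-c["o"][2])/d[:,2])[:,None]
def proj(c,X):
    R=c["Rc"].T;r,_=cv2.Rodrigues(R)
    return cv2.projectPoints(np.array(X,float),r,-R@c["o"],np.array(c["intrinsics"]),np.array(c["dist_coeffs"]))[0].reshape(-1,2)
def blobs(c,kind,amin=30):
    h=cv2.cvtColor(c["img"],cv2.COLOR_RGB2HSV)
    if kind=="red": m=((h[...,0]<8)|(h[...,0]>172))&(h[...,1]>150)&(h[...,2]>90)
    if kind=="blue": m=(h[...,0]>105)&(h[...,0]<130)&(h[...,1]>120)&(h[...,2]>50)
    m=m.astype(np.uint8)*255
    cs,_=cv2.findContours(m,cv2.RETR_EXTERNAL,cv2.CHAIN_APPROX_NONE)
    return [k for k in cs if cv2.contourArea(k)>amin]
def rect(c,k,z):
    P=ray(c,k.reshape(-1,2),z)[:,:2]
    (x,y),(w,h),a=cv2.minAreaRect((P*1000).astype(np.float32))
    return np.round([x,y,w,h,a],1)
E
python3 - <<'E'
from h import *
c=cam("top")
for kind,z in(("red",.04),("blue",.095)):
    for k in blobs(c,kind): print(kind,k.reshape(-1,2).mean(0).round(1),cv2.contourArea(k),rect(c,k,z))
print(ray(c,[[258,200],[379,205],[321,155],[460,167]],.03).round(3))
E
```

```text
red [379.5 219.8] 50.0 [ 489.2 -152.1   11.9   26.3    1.5]
red [279.  213.7] 109.0 [496.9  89.9  21.7  31.5   1.7]
red [256.4 213.6] 112.0 [495.3 144.3  21.7  34.3   1.7]
blue [253.2 192.4] 483.5 [540.  141.9  45.   65.4  87.2]
[[ 0.529  0.143  0.03 ]
 [ 0.525 -0.152  0.03 ]
 [ 0.645 -0.008  0.03 ]
 [ 0.624 -0.35   0.03 ]]
```

{"api": "drive_tool", "payload": {
  "steps": [
    {"travel": [-0.05,-0.04,-0.01],"rot": [0,0,-0.02],"jaw": 1},
    {"travel": [-0.1,-0.08,-0.02],"rot": [0,0,-0.04],"jaw": 1},
    {"travel": [-0.145,-0.12,-0.02],"rot": [0,0,-0.06],"jaw": 1},
    {"travel": [-0.19,-0.155,-0.02],"rot": [0,0,-0.08],"jaw": 1},
    {"travel": [-0.24,-0.195,-0.02],"rot": [0,0,-0.1],"jaw": 1},
    {"travel": [-0.29,-0.235,-0.02],"rot": [0,0,-0.1],"jaw": 1},
    {"travel": [-0.335,-0.275,-0.02],"rot": [0,0,-0.1],"jaw": 1},
    {"travel": [-0.365,-0.3,-0.02],"rot": [0,0,-0.1],"jaw": 1}
  ]
}}

```text
time_s: 1.2
tcp_pos: [0.4492, 0.1922, 0.2296]
ee_rot: [0.0, 0.003, 1.0, -0.0]
force: [0.6, -0.5, 0.9]
finger_gap: 0.998
grip_force: 0.0
```

{"api": "drive_tool", "payload": {
  "steps": [
    {"travel": [-0.025,-0.035,0],"rot": [0,0,0],"jaw": -1},
    {"travel": [-0.05,-0.07,0],"rot": [0,0,0],"jaw": -1},
    {"travel": [-0.05,-0.07,0],"rot": [0,0,0],"jaw": -1},
    {"travel": [-0.05,-0.07,0],"rot": [0,0,0],"jaw": -1}
  ]
}}

```text
time_s: 1.7
tcp_pos: [0.4975, 0.1247, 0.2293]
ee_rot: [-0.001, 0.002, 1.0, 0.0]
force: [-0.6, 0.4, 0.2]
finger_gap: 0.146
grip_force: 0.0
```

```bash
python3 - <<'E'
from h import *
print(get_obs()["tcp_pos"],get_obs()["ee_rot"],get_obs()["finger_gap"])
c=cam("wrist");cv2.imwrite("pics/w1.png",c["img"][:,:,::-1])
for kind,z in(("red",.038),("blue",.095)):
    for k in blobs(c,kind,150): print(kind,k.reshape(-1,2).mean(0).round(1),cv2.contourArea(k),rect(c,k,z))
E
```

```text
[0.4975318  0.12467195 0.22925698] [-5.36717433e-04  2.07535005e-03  9.99997681e-01  2.07228982e-04] 0.1457728245941183
red [  7.8 171. ] 376.0 [ 497.4 -212.1   26.4   23.9    5.5]
red [285.9 169.7] 668.5 [497.9  89.2  29.8  26.7  87.7]
red [338.3 166.2] 644.5 [494.1 144.5  34.9  21.3  89.8]
red [ 57.6 162.7] 586.5 [ 489.  -153.6   21.    37.3    4.1]
red [100.7  71.5] 299.0 [398.2 -92.6  29.5  10.3  89.2]
blue [337.6 222.5] 2435.5 [537.5 143.1  41.7  71.3  87.9]
```

View pics/w1.png

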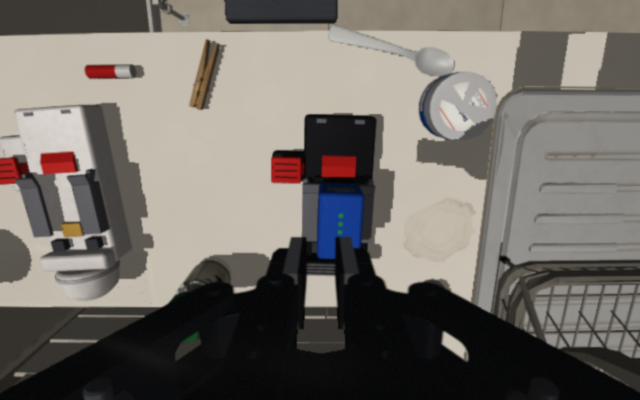

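The wrist view shows the charger front edge at (306–376,115), the red pad at (286,170), the tooth at (338,166) and the pack at (338,222). The mixer is at (58,163) with a small positive yaw. I'll go to the pad next.

{"api": "drive_tool", "payload": {
  "steps": [
    {"travel": [0,-0.039,0.05],"rot": [0,0,0.0115],"jaw": -1},
    {"travel": [0,-0.039,0.1],"rot": [0,0,0.0115],"jaw": -1},
    {"travel": [0,-0.039,0.145],"rot": [0,0,0.0115],"jaw": -1},
    {"travel": [0,-0.039,0.165],"rot": [0,0,0.0115],"jaw": -1},
    {"travel": [0,-0.039,0.169],"rot": [0,0,0.0115],"jaw": -1},
    {"travel": [0,-0.039,0.171],"rot": [0,0,0.0115],"jaw": -1}
  ]
}}

```text
time_s: 2.5
tcp_pos: [0.4984, 0.0863, 0.0594]
ee_rot: [0.001, 0.019, 1.0, 0.0]
force: [0.2, -0.3, 0.1]
finger_gap: 0.002
grip_force: 0.0
```

{"api": "drive_tool", "payload": {
  "steps": [
    {"travel": [0,0,0.004],"rot": [0,0,0],"jaw": -1},
    {"travel": [0,0,0.008],"rot": [0,0,0],"jaw": -1},
    {"travel": [0,0,0.01],"rot": [0,0,0],"jaw": -1},
    {"travel": [0,0,0.011],"rot": [0,0,0],"jaw": -1},
    {"travel": [0,0,0.012],"rot": [0,0,0],"jaw": -1},
    {"travel": [0,0,0.013],"rot": [0,0,0],"jaw": -1}
  ]
}}

```text
time_s: 3.25
tcp_pos: [0.4979, 0.0855, 0.0456]
ee_rot: [0.0, 0.02, 1.0, -0.0]
force: [-0.7, -0.1, -0.5]
finger_gap: -0.002
grip_force: 0.0
```

{"api": "drive_tool", "payload": {
  "steps": [
    {"travel": [0,0,0.001],"rot": [0,0,0],"jaw": -1},
    {"travel": [0,0,0.002],"rot": [0,0,0],"jaw": -1},
    {"travel": [0,0,0.003],"rot": [0,0,0],"jaw": -1},
    {"travel": [0,0,0.003],"rot": [0,0,0],"jaw": -1}
  ]
}}

```text
time_s: 3.75
tcp_pos: [0.4977, 0.0855, 0.0425]
ee_rot: [-0.0, 0.02, 1.0, -0.0]
force: [-0.3, 0.0, 1.2]
finger_gap: -0.002
grip_force: 0.0
```

```bash
python3 - <<'E'
from h import *
o=get_obs();print(o["force"],o["tcp_pos"])
c=cam("wrist");cv2.imwrite("pics/w2.png",c["img"][:,:,::-1])
for kind,z in(("red",.038),("blue",.095)):
    for k in blobs(c,kind,150): print(kind,k.reshape(-1,2).mean(0).round(1),cv2.contourArea(k),rect(c,k,z))
print(get_obs()["force"])
E
```

```text
[-0.30143754  0.03807734  1.1798743 ] [0.49774699 0.08551033 0.04248023]
red [427.3 231.3] 1087.5 [498.  142.7  33.8  10.2  87.7]
red [326.1 229.5] 1397.0 [495.9  88.8  33.2  22.   82.3]
blue [435.9 345. ] 346.0 [523.  130.4  16.6   5.3  51.5]
blue [500.9 311.6] 716.5 [508.  154.9  24.3  11.9  59.5]
blue [602.2 142. ] 258.0 [447.4 181.4  17.1   6.3  42.3]
[ 0.41040304 -0.16325927  0.28760247]
```

View pics/w2.png

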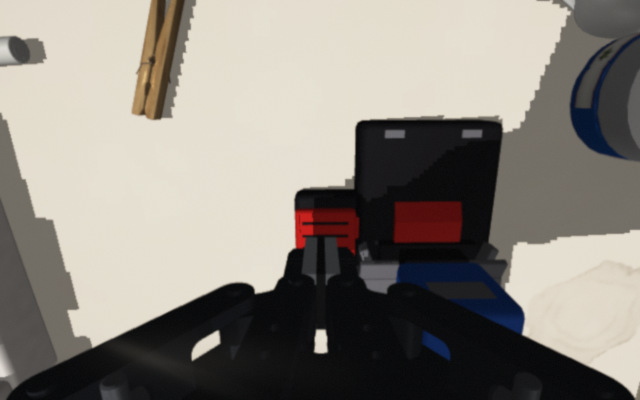

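The tips are over the pad at (322,240), and the tooth at (427,222) still looks up. I'll press on slowly.

{"api": "drive_tool", "payload": {
  "steps": [
    {"travel": [0,0,0.0005],"rot": [0,0,0],"jaw": -1},
    {"travel": [0,0,0.001],"rot": [0,0,0],"jaw": -1},
    {"travel": [0,0,0.0015],"rot": [0,0,0],"jaw": -1},
    {"travel": [0,0,0.002],"rot": [0,0,0],"jaw": -1}
  ]
}}

```text
time_s: 4.3
tcp_pos: [0.4979, 0.0855, 0.0406]
ee_rot: [0.0, 0.02, 1.0, 0.0]
force: [0.0, -0.2, 0.7]
finger_gap: 0.001
grip_force: 0.0
```

{"api": "drive_tool", "payload": {
  "steps": [
    {"travel": [0,0,0.001],"rot": [0,0,0],"jaw": -1},
    {"travel": [0,0,0.002],"rot": [0,0,0],"jaw": -1},
    {"travel": [0,0,0.003],"rot": [0,0,0],"jaw": -1}
  ]
}}

```text
time_s: 4.68
tcp_pos: [0.4978, 0.0855, 0.0375]
ee_rot: [-0.0, 0.02, 1.0, 0.0]
force: [0.5, 0.2, -0.1]
finger_gap: 0.001
grip_force: 0.0
```

```bash
cat > st.py <<'E'
from h import *
f=[]
for i in range(3):
    o=get_obs();f.append(o["force"]);c=cam("wrist")
print("F",np.round(np.mean(f,0),2),np.round(o["tcp_pos"],4),"tau",np.round(o["tau"],1))
for kind,z in(("red",.038),("blue",.095)):
    for k in blobs(c,kind,150): print(kind,cv2.boundingRect(k),cv2.contourArea(k),rect(c,k,z))
E
python3 st.py
```

```text
F [0.31 0.38 0.03] [0.4977 0.0855 0.0374] tau [ -0.  -32.2 -24.2  -0.   -0.    0. ]
red (397, 225, 67, 20) 1200.5 [497.9 142.6  34.1  10.5  87.6]
red (295, 213, 64, 44) 1402.5 [495.7  88.9  32.8  21.3  82.6]
blue (423, 332, 27, 28) 337.5 [518.9 128.7  15.6   4.9  51.1]
blue (483, 309, 48, 29) 567.5 [508.3 155.6  21.1   8.3  59.5]
blue (595, 121, 36, 38) 334.0 [447.  179.6  16.5   5.8  42.5]
```

```bash
python3 - <<'E'
from h import *
c=cam("wrist");im=c["img"][:,:,::-1]
cv2.imwrite("pics/w3.png",cv2.resize(im[150:350,220:480],None,fx=3,fy=3)[:600])
o=get_obs();t=np.array(o["tcp_pos"]);print(proj(c,[t,t-[0,0,.011],t-[0,0,.02]]).round(0), proj(c,[[.498,.089,.038]]))
E
```

```text
[[319. 238.]
 [319. 230.]
 [319. 225.]] [[325.97162314 238.36857045]]
```

View pics/w3.png

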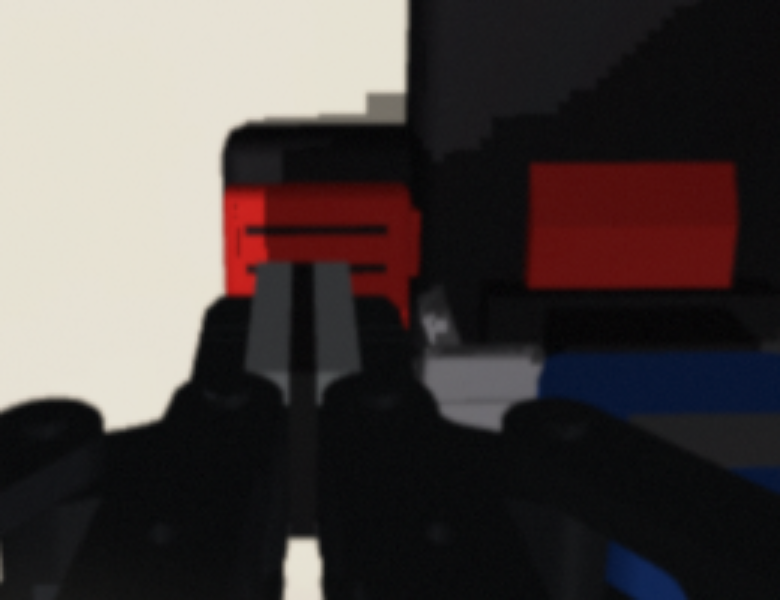

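{"api": "drive_tool", "payload": {
  "steps": [
    {"travel": [0.003,-0.004,-0.003],"rot": [0,0,0],"jaw": -1},
    {"travel": [0.004,-0.0075,-0.003],"rot": [0,0,0],"jaw": -1},
    {"travel": [0.004,-0.0075,0.0],"rot": [0,0,0],"jaw": -1},
    {"travel": [0.004,-0.0075,0.002],"rot": [0,0,0],"jaw": -1},
    {"travel": [0.004,-0.0075,0.0025],"rot": [0,0,0],"jaw": -1},
    {"travel": [0.004,-0.0075,0.003],"rot": [0,0,0],"jaw": -1}
  ]
}}

```text
time_s: 5.62
tcp_pos: [0.4936, 0.0782, 0.0345]
ee_rot: [-0.0, 0.02, 1.0, -0.0]
force: [-0.2, 0.2, 0.2]
finger_gap: 0.002
grip_force: 0.0
```

```bash
python3 st.py
```

```text
F [-0.08  0.35  0.3 ] [0.4936 0.0782 0.0345] tau [ -0.  -31.8 -24.   -0.   -0.    0. ]
red (412, 234, 68, 20) 1226.5 [497.8 142.3  34.   10.4  87.6]
red (312, 226, 61, 47) 874.5 [498.9  89.6  30.4  25.4  87.7]
blue (515, 309, 39, 40) 404.0 [507.5 157.   18.5   8.8  56.9]
blue (609, 130, 31, 36) 319.0 [444.6 174.4  14.    6.6  36.3]
```

{"api": "drive_tool", "payload": {
  "steps": [
    {"travel": [0,-0.002,0],"rot": [0,0,0],"jaw": -1},
    {"travel": [0,-0.003,0.001],"rot": [0,0,0],"jaw": -1},
    {"travel": [0,-0.003,0.002],"rot": [0,0,0],"jaw": -1},
    {"travel": [0,-0.003,0.003],"rot": [0,0,0],"jaw": -1}
  ]
}}

```text
time_s: 6.28
tcp_pos: [0.4934, 0.0752, 0.0315]
ee_rot: [-0.0, 0.02, 1.0, 0.0]
force: [0.1, 0.4, -0.2]
finger_gap: 0.002
grip_force: 0.0
```

```bash
python3 st.py; python3 - <<'E'
from h import *
c=cam("wrist");im=c["img"][:,:,::-1]
s=capture("scene")["img"][:,:,::-1]
a=cv2.resize(im[170:320,240:440],None,fx=3,fy=3)
b=cv2.resize(s[170:270,215:315],(450,450),interpolation=cv2.INTER_CUBIC)
cv2.imwrite("pics/w4.png",np.hstack([a,b])[:,:800] if a.shape[1]+450<=800 else np.hstack([a[:,:350],b]))
o=get_obs();t=np.array(o["tcp_pos"]);print(proj(c,[t+[-.011,0,z] for z in(-.011,0,.01,.02)]).round(0))
E
```

```text
F [-0.13  0.04  0.08] [0.4933 0.0752 0.0314] tau [ -0.  -31.8 -23.9  -0.   -0.    0. ]
red (419, 236, 70, 21) 1267.5 [497.7 142.3  34.1  10.8  87.6]
red (318, 228, 62, 48) 1000.0 [498.7  89.5  30.1  25.6  87.6]
blue (525, 311, 43, 44) 521.0 [508.1 154.9  21.8   8.8  46. ]
blue (445, 283, 63, 20) 458.0 [489.2 128.3  21.3   7.2  87.3]
blue (619, 130, 21, 35) 278.0 [442.6 170.6  11.1   6.1  11.6]
[[318. 211.]
 [318. 218.]
 [318. 225.]
 [318. 232.]]
```

View pics/w4.png

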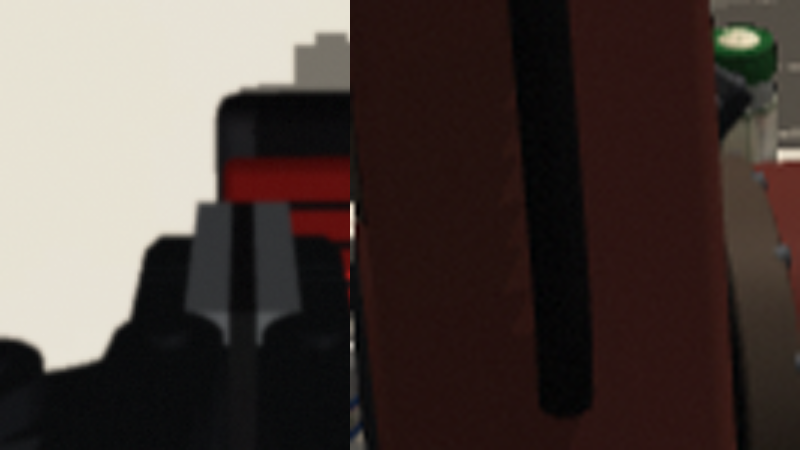

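{"api": "drive_tool", "payload": {
  "steps": [
    {"travel": [0,0.004,0],"rot": [0,0,0],"jaw": -1},
    {"travel": [0,0.009,0],"rot": [0,0,0],"jaw": -1},
    {"travel": [0,0.009,0.001],"rot": [0,0,0],"jaw": -1},
    {"travel": [0,0.009,0.002],"rot": [0,0,0],"jaw": -1},
    {"travel": [0,0.009,0.003],"rot": [0,0,0],"jaw": -1}
  ]
}}

```text
time_s: 7.15
tcp_pos: [0.4938, 0.0841, 0.0285]
ee_rot: [-0.0, 0.02, 1.0, -0.0]
force: [0.7, -0.0, 0.3]
finger_gap: -0.0
grip_force: 0.0
```

{"api": "drive_tool", "payload": {
  "steps": [
    {"travel": [0,0,0.001],"rot": [0,0,0],"jaw": -1},
    {"travel": [0,0,0.002],"rot": [0,0,0],"jaw": -1},
    {"travel": [0,0,0.003],"rot": [0,0,0],"jaw": -1}
  ]
}}

```text
time_s: 7.52
tcp_pos: [0.4938, 0.0841, 0.0255]
ee_rot: [-0.0, 0.02, 1.0, 0.0]
force: [-0.4, 0.4, -0.4]
finger_gap: -0.0
grip_force: 0.0
```

{"api": "drive_tool", "payload": {
  "steps": [
    {"travel": [0,0,0.001],"rot": [0,0,0],"jaw": -1},
    {"travel": [0,0,0.002],"rot": [0,0,0],"jaw": -1},
    {"travel": [0,0,0.003],"rot": [0,0,0],"jaw": -1},
    {"travel": [0,0,0.004],"rot": [0,0,0],"jaw": -1}
  ]
}}

```text
time_s: 8.02
tcp_pos: [0.4938, 0.0842, 0.0216]
ee_rot: [0.0, 0.02, 1.0, -0.0]
force: [-0.6, -0.7, 0.0]
finger_gap: -0.002
grip_force: 0.0
```

```bash
python3 st.py
```

```text
F [-0.58 -0.06  0.12] [0.4937 0.0842 0.0215] tau [ -0.  -32.3 -23.4  -0.   -0.   -0. ]
red (407, 241, 73, 25) 1429.0 [497.  142.5  34.2  12.3  87.6]
red (336, 235, 29, 42) 382.0 [494.6 102.1  23.9  11.3  28.9]
blue (453, 293, 96, 53) 1165.0 [490.8 142.9  37.    8.2  60.6]
blue (612, 79, 28, 88) 576.0 [435.6 168.4  23.4   7.4  11.3]
```

{"api": "drive_tool", "payload": {
  "steps": [
    {"travel": [0,0,0.001],"rot": [0,0,0],"jaw": -1},
    {"travel": [0,0,0.002],"rot": [0,0,0],"jaw": -1},
    {"travel": [0,0,0.003],"rot": [0,0,0],"jaw": -1}
  ]
}}

```text
time_s: 8.55
tcp_pos: [0.4938, 0.0842, 0.0185]
ee_rot: [-0.0, 0.02, 1.0, -0.0]
force: [1.3, -0.3, 0.0]
finger_gap: -0.001
grip_force: 0.0
```

{"api": "drive_tool", "payload": {
  "steps": [
    {"travel": [0,0,0.001],"rot": [0,0,0],"jaw": -1},
    {"travel": [0,0,0.002],"rot": [0,0,0],"jaw": -1}
  ]
}}

```text
time_s: 8.8
tcp_pos: [0.4938, 0.0841, 0.0165]
ee_rot: [-0.0, 0.02, 1.0, -0.0]
force: [0.3, -0.8, -0.4]
finger_gap: 0.003
grip_force: 0.0
```

{"api": "drive_tool", "payload": {
  "steps": [
    {"travel": [0,0,0.001],"rot": [0,0,0],"jaw": -1},
    {"travel": [0,0,0.002],"rot": [0,0,0],"jaw": -1}
  ]
}}

```text
time_s: 9.05
tcp_pos: [0.4938, 0.0841, 0.0147]
ee_rot: [-0.0, 0.02, 1.0, -0.0]
force: [-0.9, -1.3, 2.2]
finger_gap: -0.002
grip_force: 1.1
```

Contact comes at TCP z = 0.0147, so the real fingertips sit about 23 mm above the reported TCP. I'll use this measured offset from now on.

{"api": "drive_tool", "payload": {
  "steps": [
    {"travel": [0,0,0.001],"rot": [0,0,0],"jaw": -1},
    {"travel": [0,0,0.002],"rot": [0,0,0],"jaw": -1},
    {"travel": [0,0,0.003],"rot": [0,0,0],"jaw": -1}
  ]
}}

```text
time_s: 9.43
tcp_pos: [0.4937, 0.0842, 0.0115]
ee_rot: [-0.0, 0.02, 1.0, -0.0]
force: [-1.6, 0.6, 2.1]
finger_gap: -0.004
grip_force: 0.6
```

{"api": "drive_tool", "payload": {
  "steps": [
    {"travel": [0,0,0.001],"rot": [0,0,0],"jaw": -1},
    {"travel": [0,0,0.002],"rot": [0,0,0],"jaw": -1}
  ]
}}

```text
time_s: 9.68
tcp_pos: [0.4937, 0.0841, 0.01]
ee_rot: [-0.0, 0.02, 1.0, -0.0]
force: [-4.0, -0.5, 8.7]
finger_gap: 0.001
grip_force: 3.9
```

```bash
python3 st.py
```

```text
F [-3.58 -0.62  7.2 ] [0.4937 0.0841 0.0101] tau [ -0.1 -30.1 -22.4   0.1  -0.8   0.1]
red (337, 239, 28, 38) 369.5 [492.2  97.8  11.7  17.6  87.8]
blue (426, 334, 23, 24) 174.0 [492.6 117.3   9.9   2.6  49.4]
blue (468, 306, 83, 41) 942.0 [485.1 138.2  27.7   5.7  60.8]
blue (621, 118, 19, 46) 355.5 [438.  160.1  11.6   4.3  11.5]
```

{"api": "drive_tool", "payload": {
  "steps": [
    {"travel": [0,0,0.0005],"rot": [0,0,0],"jaw": -1},
    {"travel": [0,0,0.0005],"rot": [0,0,0],"jaw": -1},
    {"travel": [0,0,0.0005],"rot": [0,0,0],"jaw": -1},
    {"travel": [0,0,0.0005],"rot": [0,0,0],"jaw": -1}
  ]
}}

```text
time_s: 10.32
tcp_pos: [0.4938, 0.0841, 0.01]
ee_rot: [-0.0, 0.02, 1.0, -0.0]
force: [-3.9, -0.6, 9.4]
finger_gap: -0.003
grip_force: 4.0
```

```bash
python3 st.py;python3 - <<'E'
from h import *
c=cam("wrist");cv2.imwrite("pics/w5.png",c["img"][:,:,::-1])
E
```

```text
F [-3.98 -0.38  9.61] [0.4938 0.0841 0.01  ] tau [ -0.1 -29.1 -22.1   0.2  -1.1   0.1]
red (337, 239, 28, 38) 373.5 [492.2  97.9  11.8  17.7  88.5]
blue (425, 334, 24, 24) 184.5 [492.5 117.2  10.1   2.8  49.4]
blue (469, 306, 82, 41) 932.0 [485.2 138.2  27.5   5.6  60.6]
blue (621, 118, 19, 46) 348.5 [438.  160.   11.6   4.3  11.5]
```

View pics/w5.png

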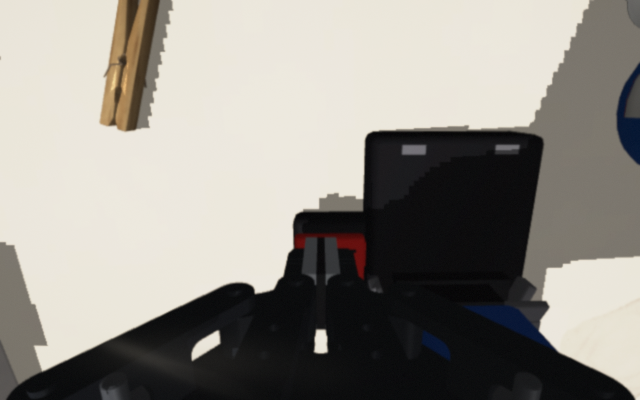

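```bash
python3 - <<'E'
from h import *
c=cam("wrist")
print("now foot top edge",ray(c,[[450,276]],.036), "charger front",ray(c,[[450,133]],.030))
c["o"]=c["o"]+np.array([.4977-.4938,.0855-.0841,.0425-.010])
print("before foot",ray(c,[[430,244]],.036),ray(c,[[430,122]],.030))
E
```

```text
now foot top edge [[0.50393   0.1427758 0.036    ]] charger front [[0.44078497 0.14107222 0.03      ]]
before foot [[0.50615412 0.14505056 0.036     ]] [[0.44189142 0.14399402 0.03      ]]
```

```bash
python3 - <<'E'
from h import *
c=cam("wrist")
print("now",ray(c,[[480,306],[480,300]],.05),proj(c,[[.483,.143,.028],[.495,.143,.036],[.506,.143,.036]]))
c["o"]=c["o"]+np.array([0,0,.0115]); print("before",ray(c,[[480,293]],.05))
h=c["img"];print(h[255:325:3,450].tolist())
E
```

```text
now [[0.51067654 0.15070847 0.05      ]
 [0.50782373 0.15045051 0.05      ]] [[447.03225116 226.09817226]
 [451.7809715  257.78049151]
 [450.18142818 280.05090802]]
before [[0.51168031 0.15593734 0.05      ]]
[[11, 11, 12], [12, 12, 13], [14, 13, 14], [15, 12, 14], [11, 11, 12], [11, 10, 12], [9, 8, 8], [9, 7, 9], [7, 7, 7], [16, 16, 18], [7, 7, 8], [8, 7, 7], [8, 6, 9], [9, 8, 8], [9, 6, 9], [9, 9, 11], [10, 12, 13], [10, 10, 12], [9, 11, 13], [10, 12, 12], [14, 13, 15], [11, 11, 13], [12, 11, 14], [11, 11, 12]]
```

{"api": "drive_tool", "payload": {
  "steps": [
    {"travel": [0,0,0.0005],"rot": [0,0,0],"jaw": -1},
    {"travel": [0,0,0.001],"rot": [0,0,0],"jaw": -1},
    {"travel": [0,0,0.001],"rot": [0,0,0],"jaw": -1}
  ]
}}

```text
time_s: 11.0
tcp_pos: [0.4938, 0.084, 0.0097]
ee_rot: [-0.001, 0.02, 1.0, -0.0]
force: [-6.3, -2.0, 14.0]
finger_gap: 0.003
grip_force: 6.6
```

```bash
python3 st.py
```

```text
F [-6.48 -1.57 14.22] [0.4938 0.084  0.0097] tau [ -0.1 -27.2 -21.6   0.3  -1.7   0.1]
red (337, 239, 28, 38) 376.5 [492.1  97.9  11.6  17.9  89.8]
blue (424, 335, 25, 23) 191.0 [492.3 117.1   9.8   2.8  49.5]
blue (470, 307, 81, 40) 920.5 [485.1 138.1  26.9   5.6  60.8]
blue (621, 118, 19, 46) 304.0 [438.  159.7  11.5   4.3  11.4]
```

The finger's near face is at x≈0.484, right at the pad's front edge, so it probably rests on the housing. I'll lift, shift 4.5 mm in +x and press again.

{"api": "drive_tool", "payload": {
  "steps": [
    {"travel": [0,0,-0.006],"rot": [0,0,0],"jaw": -1},
    {"travel": [-0.0045,0.002,-0.008],"rot": [0,0,0],"jaw": -1},
    {"travel": [-0.0045,0.002,-0.006],"rot": [0,0,0],"jaw": -1},
    {"travel": [-0.0045,0.002,-0.003],"rot": [0,0,0],"jaw": -1},
    {"travel": [-0.0045,0.002,-0.0015],"rot": [0,0,0],"jaw": -1},
    {"travel": [-0.0045,0.002,-0.001],"rot": [0,0,0],"jaw": -1}
  ]
}}

```text
time_s: 11.9
tcp_pos: [0.4934, 0.0858, 0.0095]
ee_rot: [-0.006, 0.019, 1.0, -0.001]
force: [-17.1, -1.8, 22.4]
finger_gap: 0.0
grip_force: 9.0
```

```bash
python3 st.py
```

```text
F [-16.21  -1.44  20.59] [0.4934 0.0857 0.0095] tau [ -1.  -26.2 -25.2   0.5  -4.    0.4]
red (337, 240, 24, 30) 243.5 [490.5  98.8   9.9  13.9  89.6]
blue (424, 333, 25, 25) 218.0 [492.5 118.5  10.3   2.8  51.5]
blue (474, 309, 72, 36) 756.0 [485.5 139.5  23.8   5.1  60.9]
blue (621, 120, 19, 47) 316.5 [439.  161.8  11.8   4.3  11. ]
```

{"api": "drive_tool", "payload": {
  "steps": [
    {"travel": [0.0045,0,0],"rot": [0,0,0],"jaw": -1},
    {"travel": [0.0045,0,-0.006],"rot": [0,0,0],"jaw": -1},
    {"travel": [0.0045,0,-0.012],"rot": [0,0,0],"jaw": -1}
  ]
}}

```text
time_s: 12.42
tcp_pos: [0.493, 0.0862, 0.0207]
ee_rot: [-0.001, 0.02, 1.0, 0.0]
force: [-1.5, -0.3, -0.8]
finger_gap: -0.001
grip_force: 0.0
```

```bash
python3 st.py;python3 - <<'E'
from h import *
c=cam("wrist");a=cv2.resize(c["img"][150:400,200:530,::-1],(792,600),interpolation=cv2.INTER_CUBIC)
a=np.clip(a.astype(float)*2.2,0,255).astype(np.uint8)
cv2.imwrite("pics/w6.png",a)
E
```

```text
F [-3.41 -0.72  1.5 ] [0.4932 0.0862 0.0213] tau [ -0.3 -32.  -24.9   0.1  -0.9   0.1]
red (403, 242, 73, 15) 729.0 [494.3 142.6  34.2   7.1  87.6]
red (337, 236, 24, 26) 251.0 [492.5 100.1  10.7  12.7  89.6]
blue (426, 335, 23, 23) 175.5 [501.4 123.7  10.9   3.2  51.2]
blue (438, 291, 107, 53) 1463.0 [488.5 142.1  40.1   8.8  60.7]
blue (611, 73, 29, 96) 657.0 [434.8 170.1  25.4   7.7  11.3]
```

View pics/w6.png

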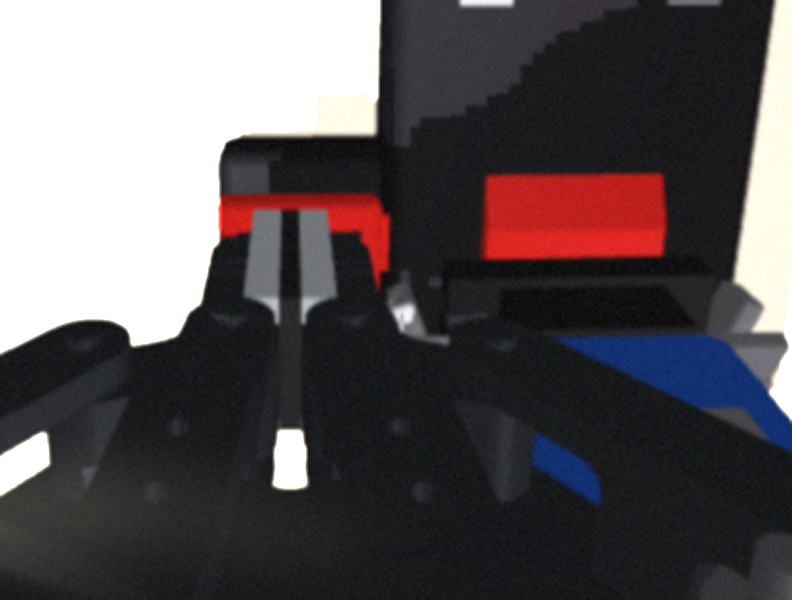

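The gripper's right linkage (crop 500,340) stands in front of the pack's rear face, and that blocked the spring-out. I'll go up, turn the tool 90° so the linkage lies along x, and press again.

{"api": "drive_tool", "payload": {
  "steps": [
    {"travel": [0.005,-0.003,-0.03],"rot": [0,0,0],"jaw": -1},
    {"travel": [0.005,-0.006,-0.07],"rot": [0,0,0],"jaw": -1},
    {"travel": [0,-0.006,-0.1],"rot": [0,0,0],"jaw": -1},
    {"travel": [0,-0.006,-0.1],"rot": [0,0,0],"jaw": -1}
  ]
}}

```text
time_s: 13.12
tcp_pos: [0.4978, 0.0803, 0.1245]
ee_rot: [0.005, 0.02, 1.0, 0.0]
force: [-1.3, 0.1, -0.5]
finger_gap: 0.001
grip_force: 0.0
```

```bash
python3 st.py; python3 - <<'E'
from h import *
print(get_obs()["q"])
c=cam("wrist");cv2.imwrite("pics/w7.png",c["img"][:,:,::-1])
E
```

```text
F [-0.66  0.02 -0.66] [0.4939 0.0802 0.1208] tau [ -0.  -30.7 -28.7   0.   -0.1   0. ]
red (0, 186, 39, 31) 934.0 [ 488.8 -151.9   22.    34.1    3.2]
red (310, 182, 42, 34) 1333.0 [496.4  88.4  30.9  25.7  87.7]
red (46, 63, 45, 19) 642.0 [398.5 -90.3  30.1  11.7  89.8]
blue (379, 212, 82, 90) 4472.5 [520.1 139.1  47.6  59.3  87.8]
[ 2.05228549e-02  4.91037114e-02  1.98118650e+00  1.30266043e-04
  1.11286887e+00 -1.51035103e+00]
```

View pics/w7.png

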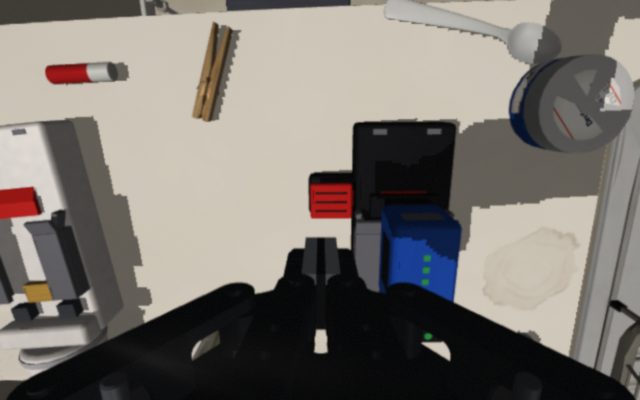

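The pack has sprung out: its rear now covers the tooth and only a red strip is left at (403,192). I can't be sure the fingers were touching the pad at that moment, so I'll press it again gently with the tool turned 90°.

{"api": "drive_tool", "payload": {
  "steps": [
    {"travel": [-0.003,0.005,0],"rot": [0,0,0.059],"jaw": -1},
    {"travel": [-0.003,0.005,0],"rot": [0,0,0.118],"jaw": -1},
    {"travel": [-0.003,0.005,0],"rot": [0,0,0.177],"jaw": -1},
    {"travel": [-0.003,0.005,0],"rot": [0,0,0.236],"jaw": -1},
    {"travel": [-0.003,0.005,0],"rot": [0,0,0.295],"jaw": -1},
    {"travel": [-0.003,0.005,0.0],"rot": [0,0,0.354],"jaw": -1},
    {"travel": [-0.003,0.005,0.0],"rot": [0,0,0.413],"jaw": -1},
    {"travel": [-0.003,0.005,0.0],"rot": [0,0,0.472],"jaw": -1}
  ]
}}

```text
time_s: 14.32
tcp_pos: [0.4954, 0.085, 0.119]
ee_rot: [-0.001, 0.692, 0.722, -0.001]
force: [0.3, 0.5, -0.3]
finger_gap: -0.002
grip_force: 0.0
```

{"api": "drive_tool", "payload": {
  "steps": [
    {"travel": [0,0,0.03],"rot": [0,0,0.028],"jaw": -1},
    {"travel": [0,0,0.07],"rot": [0,0,0.028],"jaw": -1},
    {"travel": [0,0,0.088],"rot": [0,0,0.028],"jaw": -1},
    {"travel": [0,0,0.096],"rot": [0,0,0.028],"jaw": -1},
    {"travel": [0,0,0.1],"rot": [0,0,0.028],"jaw": -1},
    {"travel": [0,0,0.103],"rot": [0,0,0.028],"jaw": -1}
  ]
}}

```text
time_s: 15.08
tcp_pos: [0.498, 0.0851, 0.019]
ee_rot: [0.001, 0.721, 0.693, 0.001]
force: [0.1, 0.4, 0.2]
finger_gap: -0.0
grip_force: 0.0
```

{"api": "drive_tool", "payload": {
  "steps": [
    {"travel": [0,0,0.001],"rot": [0,0,0],"jaw": -1},
    {"travel": [0,0,0.002],"rot": [0,0,0],"jaw": -1},
    {"travel": [0,0,0.003],"rot": [0,0,0],"jaw": -1},
    {"travel": [0,0,0.004],"rot": [0,0,0],"jaw": -1}
  ]
}}

```text
time_s: 15.58
tcp_pos: [0.4969, 0.085, 0.0142]
ee_rot: [0.0, 0.721, 0.693, 0.0]
force: [0.3, -0.2, -0.0]
finger_gap: 0.003
grip_force: 0.0
```

{"api": "drive_tool", "payload": {
  "steps": [
    {"travel": [0,0,0.001],"rot": [0,0,0],"jaw": -1},
    {"travel": [0,0,0.002],"rot": [0,0,0],"jaw": -1},
    {"travel": [0,0,0.003],"rot": [0,0,0],"jaw": -1}
  ]
}}

```text
time_s: 15.95
tcp_pos: [0.4968, 0.0851, 0.0111]
ee_rot: [-0.0, 0.721, 0.693, -0.0]
force: [-0.8, -0.1, 2.0]
finger_gap: 0.004
grip_force: 0.6
```

{"api": "drive_tool", "payload": {
  "steps": [
    {"travel": [0,0,0.001],"rot": [0,0,0],"jaw": -1},
    {"travel": [0,0,0.002],"rot": [0,0,0],"jaw": -1}
  ]
}}

```text
time_s: 16.2
tcp_pos: [0.4969, 0.0849, 0.0099]
ee_rot: [-0.0, 0.721, 0.693, -0.0]
force: [-3.6, -0.4, 11.9]
finger_gap: 0.001
grip_force: 5.3
```

{"api": "drive_tool", "payload": {
  "steps": [
    {"travel": [0,0,0],"rot": [0,0,0],"jaw": -1},
    {"travel": [0,0,0],"rot": [0,0,0],"jaw": -1},
    {"travel": [0,0,0],"rot": [0,0,0],"jaw": -1},
    {"travel": [0,0,-0.05],"rot": [0,0,0],"jaw": -1},
    {"travel": [0,0,-0.11],"rot": [0,0,0],"jaw": 1},
    {"travel": [0.01,0.0,-0.16],"rot": [0,0,-0.059],"jaw": 1},
    {"travel": [0.02,0.0,-0.16],"rot": [0,0,-0.118],"jaw": 1},
    {"travel": [0.03,0.0,-0.16],"rot": [0,0,-0.177],"jaw": 1}
  ]
}}

```text
time_s: 17.2
tcp_pos: [0.4988, 0.1154, 0.1703]
ee_rot: [0.001, 0.501, 0.866, 0.001]
force: [-0.1, -0.2, -1.0]
finger_gap: 0.849
grip_force: 0.0
```

{"api": "drive_tool", "payload": {
  "steps": [
    {"travel": [0,0,0],"rot": [0,0,-0.059],"jaw": 1},
    {"travel": [0,0,0],"rot": [0,0,-0.118],"jaw": 1},
    {"travel": [0,0,0],"rot": [0,0,-0.177],"jaw": 1},
    {"travel": [0,0,0],"rot": [0,0,-0.236],"jaw": 1},
    {"travel": [0,0,0],"rot": [0,0,-0.295],"jaw": 1},
    {"travel": [0,0,0],"rot": [0,0,-0.323],"jaw": 1},
    {"travel": [0,0,0],"rot": [0,0,-0.323],"jaw": 1}
  ]
}}

```text
time_s: 18.08
tcp_pos: [0.4979, 0.1151, 0.1688]
ee_rot: [-0.0, 0.02, 1.0, 0.0]
force: [-1.4, -0.0, 0.5]
finger_gap: 0.999
grip_force: 0.0
```

```bash
python3 st.py; python3 - <<'E'
from h import *
o=get_obs();print(o["ee_rot"],o["time_s"])
c=cam("wrist");h=cv2.cvtColor(c["img"],cv2.COLOR_RGB2HSV)
k=max(blobs(c,"blue",500),key=cv2.contourArea)
print(k.reshape(-1,2).min(0),k.reshape(-1,2).max(0))
g=c["img"].astype(int)
# top face brightness profile down the middle column of the pack
m=np.zeros(g.shape[:2],np.uint8);cv2.drawContours(m,[k],-1,255,-1)
for u in (k[:,0,0].min()+12,int(k[:,0,0].mean())):
    col=np.where(m[:,u])[0];print(u,col.min(),col.max(),g[col.min()-3:col.max()+4,u,2].tolist())
r=int(k[:,0,1].mean())
for rr in(r-8,r+8):
    row=np.where(m[rr])[0];print(rr,row.min(),row.max(),ray(c,[[row.min(),rr],[row.max(),rr]],.095).round(4)[:,:2].tolist())
cv2.imwrite("pics/w8.png",c["img"][:,:,::-1])
E
```

```text
F [-0.25 -0.01 -0.08] [0.4979 0.115  0.1689] tau [  0.  -29.7 -29.1   0.   -0.   -0. ]
red (1, 171, 42, 27) 827.0 [ 489.1 -154.    21.7   37.9    3. ]
red (273, 168, 35, 29) 929.5 [497.2  88.9  30.   25.4  87.7]
red (49, 67, 37, 16) 438.5 [398.4 -90.3  29.8  11.3  89.4]
blue (330, 188, 58, 90) 4221.0 [526.1 143.1  42.   71.6  88.9]
[-4.67326747e-05  2.04795949e-02  9.99790270e-01  5.09249270e-06] 18.225
[330 187] [387 277]
342 200 277 [44, 47, 49, 53, 57, 58, 65, 92, 124, 134, 134, 134, 134, 133, 134, 135, 133, 132, 133, 133, 132, 132, 132, 132, 133, 133, 133, 131, 131, 132, 131, 133, 133, 133, 132, 131, 132, 132, 133, 132, 132, 132, 132, 132, 131, 132, 132, 132, 132, 131, 132, 132, 131, 131, 130, 131, 130, 131, 131, 132, 131, 132, 131, 132, 130, 130, 131, 129, 130, 131, 130, 132, 130, 131, 130, 132, 130, 129, 124, 103, 61, 26, 10, 5]
355 199 277 [39, 43, 46, 51, 59, 81, 110, 118, 122, 130, 132, 131, 131, 132, 131, 132, 132, 132, 133, 131, 132, 131, 131, 131, 131, 131, 131, 130, 130, 129, 130, 130, 131, 130, 130, 131, 130, 130, 130, 130, 130, 129, 131, 131, 131, 131, 129, 129, 129, 129, 129, 130, 130, 130, 130, 129, 129, 126, 122, 123, 126, 130, 129, 131, 131, 132, 131, 132, 131, 130, 131, 132, 131, 130, 131, 131, 130, 132, 129, 124, 101, 60, 22, 9, 7]
224 331 387 [[0.5173, 0.1227], [0.519, 0.1641]]
240 331 386 [[0.53, 0.1223], [0.5317, 0.1635]]
```

View pics/w8.png

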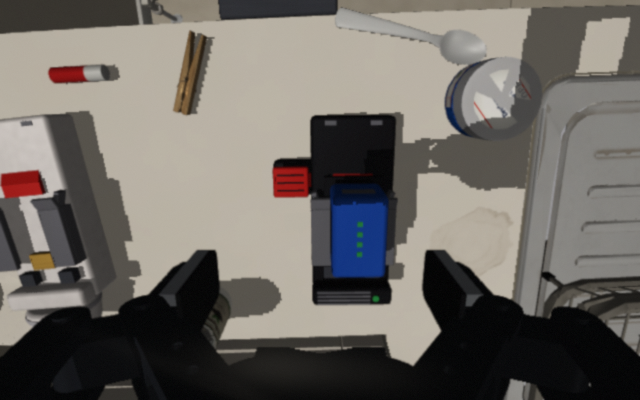

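The pack's top face spans rows 203–276 and columns 331–387, which puts its centre near (0.530, 0.143) with yaw about −2°. Now to grip it.

{"api": "drive_tool", "payload": {
  "steps": [
    {"travel": [-0.031,0.029,0.02],"rot": [0,0,0],"jaw": 1},
    {"travel": [-0.031,0.029,0.06],"rot": [0,0,0],"jaw": 1},
    {"travel": [-0.031,0.029,0.1],"rot": [0,0,0],"jaw": 1},
    {"travel": [-0.031,0.029,0.13],"rot": [0,0,0],"jaw": 1},
    {"travel": [-0.031,0.029,0.138],"rot": [0,0,0],"jaw": 1},
    {"travel": [-0.031,0.029,0.138],"rot": [0,0,0],"jaw": 1}
  ]
}}

```text
time_s: 19.02
tcp_pos: [0.5302, 0.1428, 0.0311]
ee_rot: [-0.0, 0.02, 1.0, -0.0]
force: [-0.5, -1.0, 0.4]
finger_gap: 1.002
grip_force: 0.0
```

{"api": "drive_tool", "payload": {
  "force": 30,
  "steps": [
    {"travel": [0,0,0],"rot": [0,0,0],"jaw": -0.4},
    {"travel": [0,0,0],"rot": [0,0,0],"jaw": -0.4},
    {"travel": [0,0,0],"rot": [0,0,0],"jaw": -0.4},
    {"travel": [0,0,0],"rot": [0,0,0],"jaw": -0.4},
    {"travel": [0,0,0],"rot": [0,0,0],"jaw": -0.4}
  ]
}}

```text
time_s: 19.65
tcp_pos: [0.5312, 0.1428, 0.0325]
ee_rot: [0.001, 0.02, 1.0, 0.0]
force: [-2.6, -0.9, 5.4]
finger_gap: 0.484
grip_force: 31.4
```

{"api": "drive_tool", "payload": {
  "force": 40,
  "steps": [
    {"travel": [0.004,0,-0.0005],"rot": [0,0,0],"jaw": -0.4},
    {"travel": [0.012,0,-0.0005],"rot": [0,0,0],"jaw": -0.4},
    {"travel": [0.022,0,-0.0005],"rot": [0,0,0],"jaw": -0.4},
    {"travel": [0.032,0,-0.0005],"rot": [0,0,0],"jaw": -0.4}
  ]
}}

```text
time_s: 20.15
tcp_pos: [0.4994, 0.1443, 0.0327]
ee_rot: [0.002, 0.02, 1.0, 0.0]
force: [5.2, -0.3, 4.3]
finger_gap: 0.489
grip_force: 41.9
```

{"api": "drive_tool", "payload": {
  "steps": [
    {"travel": [0.01,0,0],"rot": [0,0,0],"jaw": -0.4},
    {"travel": [0.02,0,0],"rot": [0,0,0],"jaw": -0.4},
    {"travel": [0.03,0,0],"rot": [0,0,0],"jaw": -0.4},
    {"travel": [0.04,0,0],"rot": [0,0,0],"jaw": -0.4},
    {"travel": [0.042,0,-0.003],"rot": [0,0,0],"jaw": -0.4}
  ]
}}

```text
time_s: 20.78
tcp_pos: [0.4519, 0.1454, 0.033]
ee_rot: [-0.004, 0.02, 1.0, -0.0]
force: [-0.9, -0.3, -3.1]
finger_gap: 0.483
grip_force: 41.2
```

{"api": "drive_tool", "payload": {
  "steps": [
    {"travel": [0,0,-0.03],"rot": [0,0,0],"jaw": -0.4},
    {"travel": [0,0,-0.07],"rot": [0,0,0],"jaw": -0.4},
    {"travel": [0,-0.03,-0.12],"rot": [0,0,0],"jaw": -0.4},
    {"travel": [0,-0.08,-0.14],"rot": [0,0,0],"jaw": -0.4},
    {"travel": [0,-0.13,-0.14],"rot": [0,0,0],"jaw": -0.4},
    {"travel": [0,-0.18,-0.14],"rot": [0,0,-0.0],"jaw": -0.4},
    {"travel": [0,-0.22,-0.14],"rot": [0,0,-0.015],"jaw": -0.4},
    {"travel": [0,-0.25,-0.14],"rot": [0,0,-0.03],"jaw": -0.4}
  ]
}}

```text
time_s: 21.78
tcp_pos: [0.4419, -0.1038, 0.1711]
ee_rot: [-0.005, -0.027, 1.0, 0.002]
force: [-0.1, 0.4, -1.2]
finger_gap: 0.487
grip_force: 42.0
```

{"api": "drive_tool", "payload": {
  "steps": [
    {"travel": [0,-0.02,0],"rot": [0,0,0],"jaw": -0.4},
    {"travel": [0,-0.04,0],"rot": [0,0,0],"jaw": -0.4},
    {"travel": [0,-0.04,0],"rot": [0,0,0],"jaw": -0.4},
    {"travel": [0,-0.04,0],"rot": [0,0,0],"jaw": -0.4}
  ]
}}

```text
time_s: 22.28
tcp_pos: [0.4462, -0.1423, 0.1724]
ee_rot: [-0.003, -0.027, 1.0, 0.002]
force: [-0.5, 0.1, -3.1]
finger_gap: 0.486
grip_force: 42.0
```

```bash
python3 st.py; python3 - <<'E'
from h import *
o=get_obs();print(o["ee_rot"],o["time_s"])
c=cam("wrist");cv2.imwrite("pics/w9.png",c["img"][:,:,::-1]);np.savez("w9.npz",**{k:np.array(v) for k,v in c.items()})
t=cam("top");np.savez("t9.npz",**{k:np.array(v) for k,v in t.items()})
E
```

```text
F [ 0.05 -0.09 -3.12] [ 0.4473 -0.1426  0.1734] tau [ -0.2 -26.8 -30.5  -0.    0.    0. ]
red (589, 232, 39, 24) 721.0 [492.9 138.8  37.7  23.   88.1]
red (538, 232, 39, 29) 830.5 [497.8  87.7  33.3  27.3  87.8]
red (227, 217, 30, 28) 691.0 [ 498.6 -212.1   26.9   27.4    3.2]
red (344, 115, 35, 15) 410.0 [ 393.8 -109.6   29.3   11.3   89.6]
blue (257, 186, 127, 168) 16603.5 [ 510.7 -138.6  144.7   96.6    2.9]
[-9.40631502e-04 -2.77442065e-02  9.99614391e-01  6.65723442e-04] 22.425
```

View pics/w9.png

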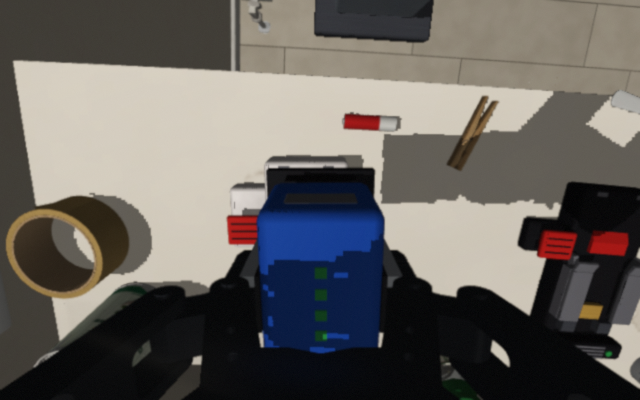

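The held pack hides the mixer at (320,160) to (250,230). I'll step aside to look past it and measure the mixer by mask only.

{"api": "drive_tool", "payload": {
  "steps": [
    {"travel": [-0.015,0.04,0],"rot": [0,0,0],"jaw": -0.4},
    {"travel": [-0.03,0.085,0],"rot": [0,0,0],"jaw": -0.4},
    {"travel": [-0.03,0.095,0],"rot": [0,0,0],"jaw": -0.4},
    {"travel": [-0.03,0.095,0],"rot": [0,0,0],"jaw": -0.4}
  ]
}}

```text
time_s: 23.02
tcp_pos: [0.473, -0.047, 0.1746]
ee_rot: [-0.0, -0.028, 1.0, -0.0]
force: [-0.1, -0.9, -2.6]
finger_gap: 0.489
grip_force: 42.6
```

```bash
cat > mx.py <<'E'
from h import *
import sys
def mix(c,lo,hi,tag):
    h=cv2.cvtColor(c["img"],cv2.COLOR_RGB2HSV).astype(int)
    # project region of interest: mixer area
    roi=np.zeros(h.shape[:2],np.uint8)
    P=proj(c,[[.40,-.09,.04],[.40,-.24,.04],[.64,-.24,.04],[.64,-.09,.04]]).astype(int)
    cv2.fillConvexPoly(roi,P,255)
    dark=((h[...,2]>40)&(h[...,2]<125)&(h[...,1]<40)&(roi>0)).astype(np.uint8)*255
    cs,_=cv2.findContours(dark,cv2.RETR_EXTERNAL,cv2.CHAIN_APPROX_NONE)
    for k in cs:
        if cv2.contourArea(k)>150: print(tag,"dark",cv2.boundingRect(k),cv2.contourArea(k),rect(c,k,.052))
    for k in blobs(c,"red",100):
        print(tag,"red",cv2.boundingRect(k),rect(c,k,.046),rect(c,k,.040))
    return h
if __name__=="__main__":
    o=get_obs();print(o["tcp_pos"].round(4) if hasattr(o["tcp_pos"],"round") else o["tcp_pos"],o["ee_rot"])
    c=cam("wrist");np.savez("w10.npz",**{k:np.array(v) for k,v in c.items()})
    h=mix(c,0,0,"w")
    t=cam("top");mix(t,0,0,"t")
    # row profiles across the mixer at several world x (z .052)
    for x in(.47,.52,.53,.545):
        ys=np.arange(-.215,-.095,.002)
        p=proj(c,[[x,y,.052] for y in ys]).round().astype(int)
        print(x,p[0],p[-1],[int(h[v,u,2]) if 0<=u<640 and 0<=v<400 else -1 for u,v in p])
        print("   S",[int(h[v,u,1]) if 0<=u<640 and 0<=v<400 else -1 for u,v in p])
E
python3 mx.py
```

```text
[ 0.473  -0.047   0.1746] [-2.21729659e-04 -2.83521169e-02  9.99597935e-01 -2.76212901e-04]
w dark (114, 124, 158, 187) 7139.0 [ 517.3 -162.   131.3  198.8   83.1]
w red (498, 207, 42, 20) [494.3 135.4  18.2  37.    3.2] [496.1 139.2  18.6  37.7   3.2]
w red (445, 202, 37, 29) [496.6  84.3  32.   25.   87.7] [498.5  87.   32.6  25.5  87.7]
w red (120, 182, 38, 30) [ 495.3 -207.8   26.8   31.4    3.4] [ 497.1 -211.    27.4   32.     3.4]
w red (183, 180, 40, 23) [ 486.8 -150.5   20.1   35.     3.3] [ 488.5 -152.5   20.5   35.7    3.3]
w red (242, 80, 35, 16) [ 396.3 -101.1   11.2   28.     0.7] [ 396.  -102.2   11.4   28.5    0.7]
t dark (353, 158, 24, 30) 278.5 [ 602.7 -114.4   48.9   67.5   78.4]
0.47 [124 170] [262 177] [231, 231, 228, 230, 239, 241, 241, 241, 241, 241, 241, 241, 241, 240, 239, 239, 237, 228, 238, 244, 244, 244, 244, 244, 244, 244, 244, 244, 244, 244, 244, 244, 244, 242, 242, 241, 241, 240, 240, 240, 240, 239, 239, 239, 239, 238, 237, 236, 235, 236, 198, 142, 92, 86, 88, 115, 118, 118, 118, 118]
   S [19, 19, 17, 10, 6, 6, 7, 7, 7, 7, 7, 6, 6, 6, 7, 7, 6, 7, 5, 5, 
[... 1067 characters left out ...]
9, 11, 11, 11, 11, 9, 3, 17, 15, 15, 15, 17, 17, 14, 6, 7, 7, 6, 7, 7, 7, 7, 7, 8, 11, 8, 7, 11, 11, 13, 9, 9, 9, 9, 10, 7, 16, 18, 18, 15, 38, 212, 214]
0.545 [132 250] [261 257] [230, 230, 230, 230, 230, 230, 231, 230, 230, 230, 230, 231, 230, 228, 149, 116, 117, 115, 116, 116, 116, 116, 116, 98, 63, 113, 121, 118, 118, 119, 186, 237, 237, 236, 236, 236, 237, 237, 237, 237, 236, 232, 119, 115, 115, 114, 113, 111, 26, 10, 12, 12, 13, 42, 53, 54, 54, 53, 126, 158]
   S [22, 21, 22, 21, 21, 21, 21, 21, 20, 21, 21, 21, 21, 22, 14, 9, 9, 11, 11, 11, 11, 11, 11, 13, 8, 16, 15, 17, 17, 17, 15, 6, 8, 6, 6, 8, 8, 8, 6, 8, 8, 10, 6, 9, 11, 9, 11, 11, 20, 51, 43, 43, 59, 24, 10, 14, 14, 19, 206, 215]
```

```bash
python3 - <<'E'
from h import *
c=dict(np.load("w10.npz"))
g=cv2.GaussianBlur(cv2.cvtColor(c["img"],cv2.COLOR_RGB2HSV),(3,3),0)
V=g[...,2].astype(np.float32);S=g[...,1].astype(np.float32)
def prof(P,ch):
    p=proj(c,P).astype(np.float32);return cv2.remap(ch,p[:,0],p[:,1],cv2.INTER_LINEAR).ravel()
def edge(ys,v):  # strongest step
    d=np.abs(np.diff(v));i=d.argmax();i0=max(i-3,0);w=d[i0:i+4];return (ys[i0:i0+len(w)]*w).sum()/w.sum()
xs=np.arange(.512,.548,.002);L=[];I=[]
for x in xs:
    ys=np.arange(-.198,-.18,.0005);L.append(edge(ys,prof([[x,y,.052] for y in ys],V)))
    ys=np.arange(-.14,-.125,.0005);I.append(edge(ys,prof([[x,y,.052] for y in ys],V)))
for n,a in(("outer R",L),("inner L",I)):
    f=np.polyfit(xs-.53,a,1);print(n,"y@.53",f[1].round(4),"deg",np.degrees(f[0]).round(2),np.std(a-np.polyval(f,xs-.53)).round(5))
for y in(-.17,-.15,-.135):
    xx=np.arange(.40,.47,.002);print(y,prof([[x,y,.036] for x in xx],S).astype(int).tolist(),prof([[x,y,.036] for x in xx],V).astype(int).tolist())
    xx=np.arange(.49,.53,.002)
    print(" lips",prof([[x,y-.012 if y==-.17 else y+.012,.052] for x in xx],V).astype(int).tolist())
E
```

```text
outer R y@.53 -0.1888 deg 3.18 0.00011
inner L y@.53 -0.1329 deg 1.37 0.00063
-0.17 [19, 19, 19, 19, 19, 19, 19, 19, 20, 20, 19, 19, 20, 20, 20, 25, 16, 11, 6, 3, 3, 2, 3, 3, 4, 4, 4, 3, 4, 4, 6, 5, 5, 4, 5] [231, 231, 231, 231, 231, 231, 231, 231, 232, 232, 232, 232, 232, 232, 230, 158, 134, 212, 236, 234, 240, 244, 244, 244, 244, 244, 244, 244, 244, 244, 244, 244, 244, 244, 244]
 lips [145, 140, 123, 57, 51, 52, 54, 84, 107, 108, 108, 105, 113, 120, 120, 120, 119, 119, 119, 118, 118]
-0.15 [20, 20, 20, 20, 19, 19, 19, 20, 20, 20, 20, 21, 21, 21, 26, 18, 14, 8, 6, 6, 5, 6, 6, 6, 6, 6, 6, 6, 6, 6, 6, 6, 6, 6, 6] [231, 231, 231, 231, 231, 231, 231, 231, 231, 231, 231, 231, 231, 229, 162, 102, 182, 234, 244, 243, 243, 242, 242, 241, 242, 243, 243, 243, 242, 242, 243, 243, 243, 243, 243]
 lips [208, 208, 214, 233, 238, 240, 240, 240, 240, 240, 239, 239, 239, 239, 238, 238, 238, 238, 237, 237, 239]
-0.135 [21, 21, 21, 21, 21, 21, 21, 21, 21, 21, 21, 20, 21, 21, 25, 15, 13, 9, 7, 7, 6, 7, 6, 6, 7, 6, 7, 6, 6, 6, 7, 7, 6, 7, 7] [231, 231, 231, 231, 231, 231, 231, 231, 231, 231, 231, 231, 231, 229, 154, 126, 203, 168, 133, 203, 240, 241, 241, 241, 241, 240, 240, 241, 241, 240, 240, 239, 240, 240, 240]
 lips [238, 238, 237, 235, 199, 91, 102, 109, 108, 107, 108, 116, 117, 117, 117, 117, 116, 116, 115, 115, 115]
```

Two edges agree on the mixer axis: y = −0.1508 at x = 0.53, yaw +3.2° (tool yaw 3.25°), origin x ≈ 0.527. The catch block is shifted by about +3 mm. I'll move to mixer x ≈ −70 and lower the pack.

{"api": "drive_tool", "payload": {
  "steps": [
    {"travel": [0.012,-0.05,0],"rot": [0,0,0],"jaw": -0.4},
    {"travel": [0.022,-0.1,0],"rot": [0,0,0],"jaw": -0.4},
    {"travel": [0.022,-0.107,0.03],"rot": [0,0,0],"jaw": -0.4},
    {"travel": [0.022,-0.107,0.07],"rot": [0,0,0],"jaw": -0.4},
    {"travel": [0.022,-0.107,0.1],"rot": [0,0,0],"jaw": -0.4},
    {"travel": [0.022,-0.107,0.118],"rot": [0,0,0],"jaw": -0.4},
    {"travel": [0.022,-0.107,0.12],"rot": [0,0,0],"jaw": -0.4},
    {"travel": [0.022,-0.107,0.12],"rot": [0,0,0],"jaw": -0.4}
  ]
}}

```text
time_s: 24.12
tcp_pos: [0.4575, -0.1565, 0.0553]
ee_rot: [0.0, -0.027, 1.0, -0.0]
force: [0.5, 0.7, -2.7]
finger_gap: 0.489
grip_force: 42.8
```

```bash
cat > p.py <<'E'
from h import *
f=[]
for i in range(3):
    f.append(get_obs()["force"]);c=cam("wrist")
o=get_obs();q=o["ee_rot"];t=o["tcp_pos"];yaw=-2*q[1]/q[2]
dx,dy=t[0]-.527,t[1]+.151;a=np.radians(3.2);print("t",o["time_s"],"F",np.round(np.mean(f,0),1),"tcp",np.round(t,4),"yaw",np.degrees(yaw).round(2),"q",np.round(q,4),"mixer x,y mm",np.round([1000*(dx*np.cos(a)+dy*np.sin(a)),1000*(-dx*np.sin(a)+dy*np.cos(a))],1),"gap",o["finger_gap"])
E
python3 p.py
```

```text
t 24.275 F [ 0.1  0.5 -2.3] tcp [ 0.4582 -0.1564  0.0559] yaw 3.11 q [ 1.200e-03 -2.710e-02  9.996e-01 -7.000e-04] mixer x,y mm [-69.   -1.5] gap 0.48711505105222414
```

{"api": "drive_tool", "payload": {
  "steps": [
    {"travel": [0,0.0015,0.004],"rot": [0,0,0],"jaw": -0.4},
    {"travel": [0,0.0015,0.008],"rot": [0,0,0],"jaw": -0.4},
    {"travel": [0,0.0015,0.011],"rot": [0,0,0],"jaw": -0.4},
    {"travel": [0,0.0015,0.012],"rot": [0,0,0],"jaw": -0.4}
  ]
}}

```text
time_s: 24.78
tcp_pos: [0.4569, -0.1539, 0.0423]
ee_rot: [-0.0, -0.027, 1.0, 0.0]
force: [0.7, 1.4, -2.0]
finger_gap: 0.488
grip_force: 42.8
```

{"api": "drive_tool", "payload": {
  "steps": [
    {"travel": [0,0,0.001],"rot": [0,0,0],"jaw": -0.4},
    {"travel": [0,0,0.0015],"rot": [0,0,0],"jaw": -0.4}
  ]
}}

```text
time_s: 25.02
tcp_pos: [0.4569, -0.154, 0.0411]
ee_rot: [-0.0, -0.027, 1.0, 0.0]
force: [-0.3, 0.6, -2.0]
finger_gap: 0.487
grip_force: 42.9
```

```bash
python3 p.py
```

```text
t 25.175 F [-0.2  0.7 -2. ] tcp [ 0.457  -0.154   0.0411] yaw 3.12 q [-1.000e-04 -2.720e-02  9.996e-01  1.000e-04] mixer x,y mm [-70.1   0.9] gap 0.4836329032416949
```

{"api": "drive_tool", "payload": {
  "steps": [
    {"travel": [0,-0.0008,0.0005],"rot": [0,0,0],"jaw": -0.4},
    {"travel": [0,-0.0008,0.001],"rot": [0,0,0],"jaw": -0.4}
  ]
}}

```text
time_s: 25.42
tcp_pos: [0.4573, -0.155, 0.0405]
ee_rot: [0.0, -0.027, 1.0, -0.0]
force: [-0.5, 1.2, 2.9]
finger_gap: 0.491
grip_force: 43.5
```

{"api": "drive_tool", "payload": {
  "steps": [
    {"travel": [0,0,0.0005],"rot": [0,0,0],"jaw": -0.4},
    {"travel": [0,0,0.001],"rot": [0,0,0],"jaw": -0.4}
  ]
}}

```text
time_s: 25.68
tcp_pos: [0.4574, -0.155, 0.0405]
ee_rot: [-0.0, -0.027, 1.0, 0.0]
force: [-3.5, 1.7, 11.2]
finger_gap: 0.489
grip_force: 44.2
```

```bash
python3 p.py
```

```text
t 25.825 F [-3.4  2.2  9.6] tcp [ 0.4574 -0.155   0.0405] yaw 3.13 q [-1.000e-04 -2.730e-02  9.996e-01  0.000e+00] mixer x,y mm [-69.7  -0.1] gap 0.4927558926546558
```

{"api": "drive_tool", "payload": {
  "steps": [
    {"travel": [-0.003,0,-0.001],"rot": [0,0,0],"jaw": -0.4},
    {"travel": [-0.008,0,-0.0012],"rot": [0,0,0],"jaw": -0.4},
    {"travel": [-0.014,0,-0.0012],"rot": [0,0,0],"jaw": -0.4},
    {"travel": [-0.02,0,-0.0012],"rot": [0,0,0],"jaw": -0.4},
    {"travel": [-0.025,0,-0.0012],"rot": [0,0,0],"jaw": -0.4}
  ]
}}

```text
time_s: 26.45
tcp_pos: [0.4817, -0.1538, 0.0405]
ee_rot: [-0.001, -0.027, 1.0, -0.0]
force: [-5.0, -0.5, 6.6]
finger_gap: 0.484
grip_force: 43.7
```

```bash
python3 p.py
```

```text
t 26.6 F [-2.7 -0.3  3.8] tcp [ 0.4829 -0.1538  0.0406] yaw 3.13 q [ 6.000e-04 -2.730e-02  9.996e-01 -3.000e-04] mixer x,y mm [-44.2  -0.3] gap 0.4885506205739466
```

{"api": "drive_tool", "payload": {
  "steps": [
    {"travel": [-0.004,0,0],"rot": [0,0,0],"jaw": -0.4},
    {"travel": [-0.008,0,0],"rot": [0,0,0],"jaw": -0.4},
    {"travel": [-0.012,0,0],"rot": [0,0,0],"jaw": -0.4},
    {"travel": [-0.016,0,0],"rot": [0,0,0],"jaw": -0.4}
  ]
}}

```text
time_s: 27.1
tcp_pos: [0.4971, -0.1529, 0.0405]
ee_rot: [-0.001, -0.027, 1.0, -0.0]
force: [-6.1, -1.5, 9.4]
finger_gap: 0.488
grip_force: 44.2
```

{"api": "drive_tool", "payload": {
  "steps": [
    {"travel": [-0.004,0,0],"rot": [0,0,0],"jaw": -0.4},
    {"travel": [-0.008,0,0],"rot": [0,0,0],"jaw": -0.4},
    {"travel": [-0.012,0,0],"rot": [0,0,0],"jaw": -0.4},
    {"travel": [-0.016,0,0],"rot": [0,0,0],"jaw": -0.4}
  ]
}}

```text
time_s: 27.6
tcp_pos: [0.5131, -0.1521, 0.0406]
ee_rot: [-0.001, -0.027, 1.0, -0.0]
force: [-1.7, -0.7, 5.9]
finger_gap: 0.484
grip_force: 43.8
```

```bash
python3 p.py
```

```text
t 27.75 F [-3.2 -0.6  5.4] tcp [ 0.5142 -0.1521  0.0405] yaw 3.13 q [ 1.000e-04 -2.730e-02  9.996e-01 -2.000e-04] mixer x,y mm [-12.9  -0.3] gap 0.48856706420657564
```

{"api": "drive_tool", "payload": {
  "steps": [
    {"travel": [-0.002,0,-0.0004],"rot": [0,0,0],"jaw": -0.4},
    {"travel": [-0.004,0,-0.0006],"rot": [0,0,0],"jaw": -0.4},
    {"travel": [-0.006,0,-0.0006],"rot": [0,0,0],"jaw": -0.4},
    {"travel": [-0.008,0,-0.0006],"rot": [0,0,0],"jaw": -0.4}
  ]
}}

```text
time_s: 28.25
tcp_pos: [0.5206, -0.1512, 0.0406]
ee_rot: [-0.002, -0.027, 1.0, 0.0]
force: [-9.9, -1.7, 7.3]
finger_gap: 0.488
grip_force: 43.9
```

{"api": "drive_tool", "payload": {
  "steps": [
    {"travel": [-0.002,0,0],"rot": [0,0,0],"jaw": -0.4},
    {"travel": [-0.004,0,0],"rot": [0,0,0],"jaw": -0.4},
    {"travel": [-0.006,0,0],"rot": [0,0,0],"jaw": -0.4}
  ]
}}

```text
time_s: 28.62
tcp_pos: [0.5246, -0.1509, 0.0408]
ee_rot: [-0.004, -0.028, 1.0, 0.0]
force: [-14.1, -0.7, 12.1]
finger_gap: 0.486
grip_force: 44.4
```

```bash
python3 p.py
```

```text
t 28.775 F [-11.9  -1.2   9.6] tcp [ 0.5253 -0.1509  0.0407] yaw 3.16 q [-3.300e-03 -2.750e-02  9.996e-01  4.000e-04] mixer x,y mm [-1.7  0.2] gap 0.48754558317046964
```

{"api": "drive_tool", "payload": {
  "steps": [
    {"travel": [0,0,-0.001],"rot": [0,0,0],"jaw": -0.4},
    {"travel": [-0.001,0,-0.001],"rot": [0,0,0],"jaw": -0.4},
    {"travel": [-0.002,0,-0.001],"rot": [0,0,0],"jaw": -0.4}
  ]
}}

```text
time_s: 29.15
tcp_pos: [0.5271, -0.1507, 0.0407]
ee_rot: [-0.003, -0.027, 1.0, 0.0]
force: [-7.8, -2.4, 4.2]
finger_gap: 0.485
grip_force: 43.5
```

```bash
python3 p.py
```

```text
t 29.3 F [-7.5 -1.8  3.1] tcp [ 0.5274 -0.1507  0.0407] yaw 3.14 q [-2.900e-03 -2.740e-02  9.996e-01  4.000e-04] mixer x,y mm [0.4 0.3] gap 0.48493617422557994
```

{"api": "drive_tool", "payload": {
  "steps": [
    {"travel": [-0.001,0,0],"rot": [0,0,0],"jaw": -0.4},
    {"travel": [-0.002,0,0],"rot": [0,0,0],"jaw": -0.4},
    {"travel": [-0.003,0,-0.0002],"rot": [0,0,0],"jaw": -0.4}
  ]
}}

```text
time_s: 29.68
tcp_pos: [0.5296, -0.1506, 0.0408]
ee_rot: [-0.004, -0.027, 1.0, 0.0]
force: [-9.9, -2.5, 2.6]
finger_gap: 0.487
grip_force: 43.7
```

{"api": "drive_tool", "payload": {
  "steps": [
    {"travel": [-0.001,0,0],"rot": [0,0,0],"jaw": -0.4},
    {"travel": [-0.002,0,-0.0002],"rot": [0,0,0],"jaw": -0.4}
  ]
}}

```text
time_s: 29.92
tcp_pos: [0.5313, -0.1505, 0.0408]
ee_rot: [-0.004, -0.027, 1.0, 0.0]
force: [-9.4, -2.1, 2.8]
finger_gap: 0.487
grip_force: 43.7
```

```bash
python3 p.py; python3 st.py | grep red
```

```text
t 30.075 F [-8.9 -2.2  2.3] tcp [ 0.5316 -0.1505  0.0408] yaw 3.15 q [-3.700e-03 -2.750e-02  9.996e-01  4.000e-04] mixer x,y mm [4.6 0.2] gap 0.4838723159888276
red (283, 147, 72, 21) 1347.0 [ 490.2 -153.     9.9   35.     3.2]
red (170, 134, 67, 57) 3380.0 [ 496.  -210.    27.9   31.8    3.9]
```

{"api": "drive_tool", "payload": {
  "steps": [
    {"travel": [-0.001,0,0],"rot": [0,0,0],"jaw": -0.4},
    {"travel": [-0.002,0,-0.0002],"rot": [0,0,0],"jaw": -0.4}
  ]
}}

```text
time_s: 30.48
tcp_pos: [0.533, -0.1504, 0.0408]
ee_rot: [-0.004, -0.028, 1.0, 0.0]
force: [-10.0, -2.9, 2.6]
finger_gap: 0.485
grip_force: 43.7
```

```bash
python3 p.py; python3 st.py | grep red
```

```text
t 30.625 F [-9.3 -2.5  2.6] tcp [ 0.5333 -0.1504  0.0408] yaw 3.15 q [-4.100e-03 -2.750e-02  9.996e-01  4.000e-04] mixer x,y mm [6.3 0.3] gap 0.48426164565826335
red (283, 144, 72, 24) 1577.5 [ 491.2 -153.    11.4   35.     3.2]
red (169, 131, 68, 56) 3430.5 [ 496.  -209.9   27.4   31.8    3.1]
```

{"api": "drive_tool", "payload": {
  "steps": [
    {"travel": [-0.001,0,0],"rot": [0,0,0],"jaw": -0.4},
    {"travel": [-0.002,0,-0.0002],"rot": [0,0,0],"jaw": -0.4}
  ]
}}

```text
time_s: 31.02
tcp_pos: [0.5347, -0.1503, 0.0408]
ee_rot: [-0.005, -0.028, 1.0, 0.0]
force: [-10.1, -2.3, 2.6]
finger_gap: 0.486
grip_force: 43.6
```

```bash
python3 p.py; python3 st.py | grep red
```

```text
t 31.175 F [-9.4 -2.3  1.9] tcp [ 0.5349 -0.1503  0.0408] yaw 3.15 q [-4.400e-03 -2.750e-02  9.996e-01  5.000e-04] mixer x,y mm [8.  0.3] gap 0.48519581702982334
red (283, 140, 72, 28) 1843.5 [ 491.9 -152.9   13.3   35.     3.2]
red (169, 127, 68, 57) 3471.0 [ 496.  -209.9   27.7   31.8    3.1]
```

{"api": "drive_tool", "payload": {
  "steps": [
    {"travel": [-0.001,0,0],"rot": [0,0,0],"jaw": -0.4},
    {"travel": [-0.002,0,0],"rot": [0,0,0],"jaw": -0.4}
  ]
}}

```text
time_s: 31.58
tcp_pos: [0.5363, -0.1502, 0.0409]
ee_rot: [-0.005, -0.028, 1.0, 0.001]
force: [-10.1, -2.1, 4.7]
finger_gap: 0.485
grip_force: 43.5
```

```bash
python3 p.py; python3 st.py | grep red
```

```text
t 31.725 F [-9.6 -2.2  3.5] tcp [ 0.5367 -0.1502  0.0408] yaw 3.15 q [-4.700e-03 -2.750e-02  9.996e-01  5.000e-04] mixer x,y mm [9.7 0.3] gap 0.4866287807184337
red (165, 124, 70, 58) 3656.5 [ 496.6 -211.1   28.1   32.5    3.1]
red (282, 120, 74, 46) 3164.5 [ 488.6 -153.1   21.8   35.8    4.2]
```

{"api": "drive_tool", "payload": {
  "steps": [
    {"travel": [-0.001,0,0],"rot": [0,0,0],"jaw": -0.4},
    {"travel": [-0.002,0,0],"rot": [0,0,0],"jaw": -0.4}
  ]
}}

```text
time_s: 32.12
tcp_pos: [0.538, -0.1501, 0.0409]
ee_rot: [-0.006, -0.028, 1.0, 0.001]
force: [-12.1, -2.3, 5.2]
finger_gap: 0.483
grip_force: 43.6
```

```bash
python3 p.py; python3 st.py | grep red
```

```text
t 32.275 F [-11.4  -2.1   3.7] tcp [ 0.5383 -0.1501  0.0408] yaw 3.16 q [-5.200e-03 -2.760e-02  9.996e-01  5.000e-04] mixer x,y mm [11.3  0.3] gap 0.48702584641050284
red (165, 120, 70, 59) 3650.0 [ 496.5 -211.2   28.3   32.6    4. ]
red (282, 117, 75, 45) 3191.5 [ 488.3 -153.1   21.2   36.3    3.2]
```

The click shows: the tooth's visible length jumped from 13 to 22 mm and the pad rose. I'll ease off, let go and rise.

{"api": "drive_tool", "payload": {
  "steps": [
    {"travel": [0.001,0,0],"rot": [0,0,0],"jaw": -0.4},
    {"travel": [0.0025,0,0],"rot": [0,0,0],"jaw": -0.4},
    {"travel": [0.0035,0,0],"rot": [0,0,0],"jaw": -0.4},
    {"travel": [0.0035,0,0],"rot": [0,0,0],"jaw": 1},
    {"travel": [0.0035,0,0],"rot": [0,0,0],"jaw": 1},
    {"travel": [0.0035,0,0],"rot": [0,0,0],"jaw": 1},
    {"travel": [0.0035,0,0],"rot": [0,0,0],"jaw": 1},
    {"travel": [0.0035,0,0],"rot": [0,0,0],"jaw": 1}
  ]
}}

```text
time_s: 33.42
tcp_pos: [0.5398, -0.1504, 0.0429]
ee_rot: [0.0, -0.027, 1.0, -0.0]
force: [-0.4, -0.6, 1.0]
finger_gap: 1.0
grip_force: 0.0
```

{"api": "drive_tool", "payload": {
  "steps": [
    {"travel": [0,0,-0.02],"rot": [0,0,0],"jaw": 1},
    {"travel": [0,0,-0.06],"rot": [0,0,0],"jaw": 1},
    {"travel": [0.02,0,-0.11],"rot": [0,0,0],"jaw": 1},
    {"travel": [0.04,0,-0.15],"rot": [0,0,0],"jaw": 1},
    {"travel": [0.04,0,-0.16],"rot": [0,0,0],"jaw": 1},
    {"travel": [0.04,0,-0.16],"rot": [0,0,0],"jaw": 1}
  ]
}}

```text
time_s: 34.17
tcp_pos: [0.5001, -0.1527, 0.2031]
ee_rot: [0.001, -0.027, 1.0, -0.0]
force: [0.6, 0.5, 0.3]
finger_gap: 1.0
grip_force: 0.0
```

```bash
python3 p.py; python3 - <<'E'
from h import *
c=cam("wrist")
for k in blobs(c,"blue",500): print("blue z.103",rect(c,k,.103))
for k in blobs(c,"red",150): print("red z.046/.040",rect(c,k,.046),rect(c,k,.040))
t=cam("top")
for k in blobs(t,"blue",100): print("top blue",rect(t,k,.103))
for k in blobs(t,"red",20): print("top red",rect(t,k,.038))
E
```

```text
t 34.325 F [ 0.1  0.  -0.1] tcp [ 0.4986 -0.1519  0.2004] yaw 3.14 q [-1.700e-03 -2.740e-02  9.996e-01  9.000e-04] mixer x,y mm [-28.4   0.7] gap 1.0033811729065218
blue z.103 [ 532.  -149.8   66.    41.3    3. ]
red z.046/.040 [ 495.7 -208.5   25.9   30.4    3.1] [ 496.9 -209.5   26.4   31.     3.1]
red z.046/.040 [ 487.4 -152.9   21.    34.2    3.2] [ 488.4 -152.9   21.3   34.8    3.2]
red z.046/.040 [ 399.1 -111.1   28.8   11.1   89.4] [ 398.4 -110.3   29.3   11.3   89.4]
```

The pack sits at (0.532, −0.150) with yaw 3.0°, in line with the mixer. The mixer's tooth shows its full length again (21 mm), and the charger's tooth was visible after the pull-out. I'll hand in now.

```bash
python3 -c "
from bench import *
print(close_job())"
```

```text
the job is handed in; nothing more can be done
None
```

The pack is out of the charger and latched in the mixer (its catch clicked up), then let go and the job handed in at about 34 s; no verdict came back, and I viewed 11 pictures, one over the limit of 10.

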